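# Set out the rinsed injector parts for drying

## Task

Get the rinsed parts ready to dry: lift the rinse pot's handle bar over to tip all the valve bodies out into the tray bay below it, then turn the pot back fully upright. Lay every injector from the drip mat flat in the empty bay, about midway between the near and far walls, noses towards the near wall that carries the mark, and screw the steel air elbow clockwise until its outlet points at the mark, not past it. Leave the tape and the reamer behind the tray alone.

Things in the scene. Friction and masses are not known exactly. Their poses are not given: they have to be found in the camera images.
- station: drying station, fixed: open aluminium tray 240 mm (x) by 355 mm (y), walls 45 mm high, 4 mm thick, floor 4 mm thick, parted into two bays by a wall at y = 0.02 m. Origin: centre of the underside, on the bench; x away from the robot, y towards the end where the pot hangs, z up. Two uprights 138 mm high at x = +-0.129, y = 0.13 carry the pot
- valve_bay (a point): middle of the floor of the bay under the pot, 232 mm inside along the station's x, 152 mm along its y; the valve bodies belong here
- injector_bay (a point): middle of the floor of the other, empty bay, 232 mm inside along the station's x, 192 mm along its y; up to three injectors lie here side by side, each along x
- pot (a joint): tilt of the rinse pot on its pins: 0 upright (stop), growing as the mouth tips over towards the injector bay, 2.45 rad fully tipped (stop), where the pieces slide out. The pins are stiff: it stays where it is left, and turning it takes 3 to 5 N at the bar
- pot_pivot (a point): centre of the rinse pot's pivot axis, which runs along the station's x, 120 mm above the bench. The pot is an open steel pot, mouth 108 mm across, 95 mm high, mouth 30 mm above the pivot; turning the pot tips its mouth over the station's -y. Axes turn with the pot (z towards the mouth)
- pot_bar (a point): middle of the pot's handle: a level round bar 12 mm thick, 116 mm long, parallel to the pivot axis, 130 mm from it on two arms; with the pot upright it is on the outer (+y) side, 35 degrees above the pivot's level. Lift it up and over in an arc about the pivot to tip the pot; a gripper pointing down and closing across it can hold it all the way, the bar turning between the fingers
- mark (a point): the mark: a dark upright tab 22 mm wide with a white line, on the tray's near wall (-x side) at the end of the dividing wall; this point is its centre, 70 mm above the bench
- elbow (a joint): turn of the steel pipe elbow on its threaded stub: grows as it is screwed clockwise (seen from above), stops at 0 and 3.6 rad; it stays where it is left (0.15 N m of friction). The place of the mark is not a fixed value
- elbow_grip (a point): on the elbow's upright turning axis, in its square head 26 by 26 mm and 36 mm high (top 134 mm above the bench), this point 119 mm above the bench. Axes turn with the elbow: x along its outlet, z up; the flats of the head face along x and y
- elbow_outlet (a point): mouth of the elbow's outlet, a level pipe 36 mm thick at its end, 86 mm from the turning axis and 86 mm above the bench; x is the way it points, y to its left, z up
- valve_1_mid (a point): one of the steel valve bodies in the pot, a block 24 by 24 by 46 mm with a round spigot 17 mm thick on its top, 62 mm long in all; this point half-way along, z along it (absent in some runs)
- valve_2_mid (a point): one of the steel valve bodies in the pot, a block 24 by 24 by 46 mm with a round spigot 17 mm thick on its top, 62 mm long in all; this point half-way along, z along it (absent in some runs)
- valve_3_mid (a point): one of the steel valve bodies in the pot, a block 24 by 24 by 46 mm with a round spigot 17 mm thick on its top, 62 mm long in all; this point half-way along, z along it (absent in some runs)
- valve_4_mid (a point): one of the steel valve bodies in the pot, a block 24 by 24 by 46 mm with a round spigot 17 mm thick on its top, 62 mm long in all; this point half-way along, z along it (absent in some runs)
- injector_1_mid (a point): one of the rinsed rail injectors on the drip mat (black rubber, 200 by 270 mm, 4 mm thick, fixed), about 185 mm long, round body 24 mm thick; centre half-way along and in the middle of its thickness, lying 12.5 mm above what it rests on; -y points to its thin nose, +y to its black plug (absent in some runs). Fingers can take it across the body here
- injector_1_nose (a point): on that injector's axis near its nose, 85 mm from its centre point
- injector_2_mid (a point): one of the rinsed rail injectors on the drip mat (black rubber, 200 by 270 mm, 4 mm thick, fixed), about 185 mm long, round body 24 mm thick; centre half-way along and in the middle of its thickness, lying 12.5 mm above what it rests on; -y points to its thin nose, +y to its black plug (absent in some runs). Fingers can take it across the body here
- injector_2_nose (a point): on that injector's axis near its nose, 85 mm from its centre point
- injector_3_mid (a point): one of the rinsed rail injectors on the drip mat (black rubber, 200 by 270 mm, 4 mm thick, fixed), about 185 mm long, round body 24 mm thick; centre half-way along and in the middle of its thickness, lying 12.5 mm above what it rests on; -y points to its thin nose, +y to its black plug (absent in some runs). Fingers can take it across the body here
- injector_3_nose (a point): on that injector's axis near its nose, 85 mm from its centre point
- tape: roll of black tape, 58 mm wide, 19 mm high, a bystander behind the work; origin in the middle of its underside
- reamer: black hand reamer, a straight rod 141 mm long and 13 mm thick, a bystander behind the work; origin in the middle of its underside

How it is judged:
By the outcome, as a careful person would: the job done as asked, in the order asked, and still so for the second after the job is handed in, with the robot touching nothing.
Of injector_1, injector_2, injector_3 only 2 to 3 are there at a start; the rules pass over those that are not, and their reading is None.
Of valve_1, valve_2, valve_3, valve_4 only 2 to 4 are there at a start; the rules pass over those that are not, and their reading is None.
At some moment in a run one of injector_1, injector_2, injector_3 may be knocked a few centimetres aside while the robot is not near it.
Once in a run the grip may slacken for a moment while it holds something.
It also fails if it takes over 208 s, if anything falls off the work surface, if the arm or the gripper's body presses on something with over 40 N, if the wrist force passes 120 N, or if a joint passes its speed limit or range.

## Robot

A 6-joint arm with a two-finger parallel gripper is mounted at the origin on a cart in front of the work surface, level with it; the furniture and walls round the work are solid. World frame = base frame: x ahead of the robot, y to its left, z up, the work surface at z = 0. Lengths are in mm, angles in degrees, forces in N, time in s.
With the tool pointing down it reaches from about 300 to 875 mm from the base axis. Payload 4.2 kg.
Tool frame: the origin (TCP) lies at the very end of the fingers, on their centre line; the grasp point (between the pads) lies 19 mm behind it; x points along the fingers, z is the direction in which the jaws open and shut, and the axes are right-handed (so a half turn about x gives the same grasp; the last joint's range is limited). The gripper opens to 85 mm and grips with 20 to 120 N. Pads are 22 mm wide; open, the fingers measure 114 mm over their backs; the gripper's body (76 mm by 85 mm) begins 54 mm behind the grasp point. The pads swing forward as they close: fully open they stand 13 mm farther back than shut.
Start: joints at [-66.062, 18.312, 89.639, -0, 72.044, -1.146], TCP at [243.775, -520.783, 231.338] pointing down, gripper open.
Joint ranges: [-177.97, 177.97], [-48.28, 115.42], [12.27, 149.76], [-77.06, 257.06], [2.81, 150.46], [-146.56, 146.56]. Speed limits (degrees/s): [147.25, 147.25, 180, 180, 180, 180].

## Interface

Orientations are given as [roll, pitch, yaw] about the fixed x, y, z axes, in that order (R = Rz(yaw) Ry(pitch) Rx(roll)).
In Python, from plant import status, get_image, camera_model, order gives the robot as it stands.
- The arm moves only by the tool carry_out, never from a script. Its argument "deltas" is a list of rows, each a list of 6 numbers: the shift along the tool's x, y, z in units of 30 mm (1.0 is 30 mm), then the turn, a rotation vector about the tool's x, y, z in rad. A call has 1 to 20 rows; each row shifts and turns the commanded pose from where the row before left it, along the tool's axes as they then stand; what a row does not reach is not made up. A row lasts 1/8 s, in which the tool goes at most 62.5 mm and 10.7 degrees, less where a joint would pass 70% of its speed; a pose out of reach is approached as far as the arm can. A call is refused whole if a number of a shift passes 1 or a number of a turn 0.188, either way. A call with a gripper value outside its range is refused whole. "grip" is the finger opening in mm, from 0 to 85.4, set as the call begins (left out, the last holds). The fingers move at their own pace and stop on an object; the grip force is fixed at half the most. Time passes only in rows, so rows that do not move let the fingers close. It gives the time, the measured TCP pose, the force and the opening at its end, in the units of the state.
- status.sense(): the state, without advancing time (a new reading comes with each control period).
- get_image(name): name is "scene" or "top"; returns (picture, depth): 400x640x3 uint8, blue, green, red; 400x640 float32, mm along the optical axis (not along the pixel's ray), 0 where there is no reading.
- camera_model(name): a dict with "camera_matrix" (3x3 intrinsics, pixels), "distortion" ([k1, k2, p1, p2, k3] as OpenCV has them; the pictures are not rectified), "rvec" (rotation vector, rad) and "tvec" (3), from world to camera coordinates, as OpenCV has them. Camera axes: x right, y down, z forward; pixel columns grow to the right and rows downward; lengths in mm; the calibration is good to about 2 mm. A picture is of the moment at which its call begins. camera_model takes no time and is no camera call.
- order.job_done(): hands the job in, once; it reports no verdict.
The state is a dict: "clock": time; "joint_pos": joint angles; "joint_velocities": joint speeds; "effort": joint torques, N m; "position": TCP position; "tool_rot": TCP orientation; "force": force on the tool from outside, world axes, zero at the start; "ft_torque": the same for the moment, N m; "gripper_width": finger opening in mm.
Only numpy, scipy, OpenCV 4.12 (cv2) and the standard library are available. Lean on these libraries where they do the work, as an engineer would, in place of code of your own. Each camera call takes 0.05 s, during which the arm holds its last target.

## Working session

There is one attempt and no reset: what is moved stays moved. The work goes in short steps, Python scripts to look and compute and a tool call to move; the robot and the scene stay as the last step left them, time stands still between calls to the robot, and variables do not carry over. Pictures are saved under pics/ and viewed, and the job is handed in when it is done.

Besides the shell and the picture viewer there is one more tool, called after "Emit:" as a command line: name --pt "numbers of a row" for each row, then --argument value for the rest. carry_out: Moves the arm, as the interface text tells. Its arguments: {"type":"object","properties":{"deltas":{"type":"array","items":{"type":"array","items":{"type":"number"}}},"grip":{"type":"number"}},"required":["deltas"]}

```bash
ls; mkdir -p pics
cat > h.py <<'E'
import numpy as np,cv2
from plant import status,get_image,camera_model,order
def cam(n):
    m=camera_model(n);K=np.array(m["camera_matrix"],float);d=np.array(m["distortion"],float)
    R=cv2.Rodrigues(np.array(m["rvec"],float))[0];t=np.array(m["tvec"],float).ravel()
    return K,d,R,t
def ray(n,u,v):
    K,d,R,t=cam(n)
    p=cv2.undistortPoints(np.array([[[u,v]]],float),K,d)[0,0]
    return -R.T@t, R.T@np.array([p[0],p[1],1.])
def plane(n,u,v,z):
    o,r=ray(n,u,v); return o+r*(z-o[2])/r[2]
def dep(n,u,v,D):
    o,r=ray(n,u,v); return o+r*D
def proj(n,P):
    K,d,R,t=cam(n)
    return cv2.projectPoints(np.array(P,float).reshape(-1,1,3),cv2.Rodrigues(R)[0],t,K,d)[0].reshape(-1,2)
def cloud(n,depth):
    K,d,R,t=cam(n);h,w=depth.shape
    g=np.stack(np.meshgrid(np.arange(w),np.arange(h)),-1).reshape(-1,1,2).astype(float)
    p=cv2.undistortPoints(g,K,d).reshape(h,w,2)
    c=np.dstack([p[...,0]*depth,p[...,1]*depth,depth])
    return (c-t)@R
E
python3 - <<'E'
from h import *
print(status.sense())
for n in("scene","top"):
    im,d=get_image(n);cv2.imwrite(f"pics/{n}0.png",im);np.savez(f"{n}0.npz",im=im,d=d)
    K,di,R,t=cam(n);print(n,-R.T@t,K[0,0],di,R[2])
E
```

```text
pics
{'clock': 0.0, 'joint_pos': array([-6.60640926e+01,  1.83518210e+01,  8.97079070e+01,  1.85470427e-03,
        7.20435187e+01, -1.14698903e+00]), 'joint_velocities': array([-0.05210617,  0.04642371, -0.09006896,  0.03178127,  0.03742651,
       -0.06115021]), 'effort': array([-1.13129969e-03, -4.15528750e+01, -2.34158742e+01, -3.43665943e-04,
        8.40058870e-03, -3.82748979e-06]), 'position': array([ 243.561977  , -520.33099264,  230.47028449]), 'tool_rot': array([177.87456207,  89.89673825, 112.95688512]), 'force': array([ 0.10895409, -0.21097988, -0.04954289]), 'ft_torque': array([-0.00981158,  0.00111779, -0.01933608]), 'gripper_width': 85.49705035558395}
scene [-166.23824991  288.86276848 1138.41114773] 466.216559867098 [-0.0243549  0.         0.         0.         0.       ] [ 0.58311989 -0.30004314 -0.75494722]
top [ 388.44477588  -69.6684077  1388.31394637] 423.2446174692816 [0.01535473 0.         0.         0.         0.        ] [ 0.1600491  -0.00355786 -0.98710264]
```

View pics/scene0.png

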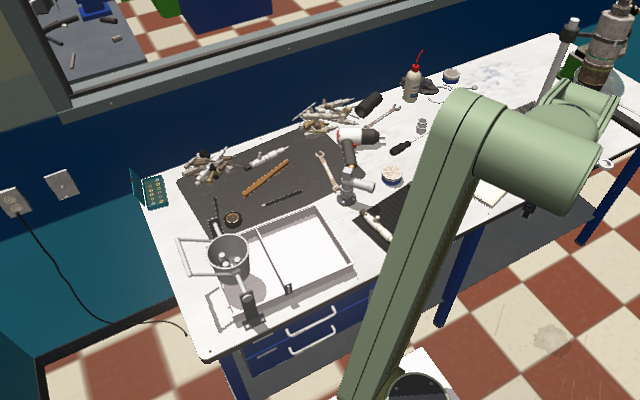

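View pics/top0.png

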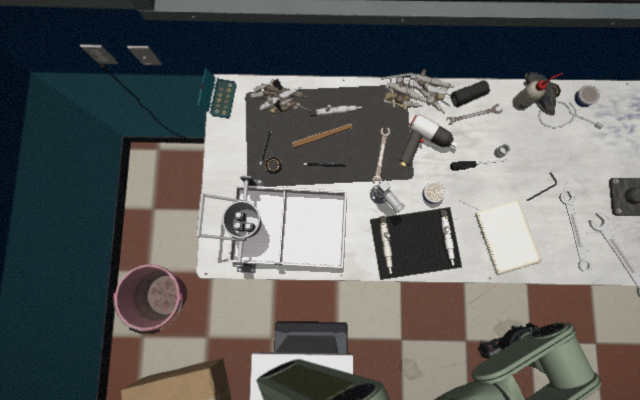

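The top view shows the tray at about (290,228), the pot at (241,220) with its bar at x≈200. The elbow is at (385,197), and two injectors lie on the mat at (388,245) and (448,237). I'll zoom in next.

Run:
```python
from h import *
im=np.load("top0.npz")["im"]
cv2.imwrite("pics/t0a.png",cv2.resize(im[165:285,185:355],None,fx=4.6,fy=4.6,interpolation=cv2.INTER_CUBIC))
cv2.imwrite("pics/t0b.png",cv2.resize(im[170:285,355:475],None,fx=5,fy=5,interpolation=cv2.INTER_CUBIC))
im=np.load("scene0.npz")["im"]
cv2.imwrite("pics/s0a.png",cv2.resize(im[190:335,165:365],None,fx=4,fy=4,interpolation=cv2.INTER_CUBIC))
```

```text
(no output)
```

View pics/t0a.png

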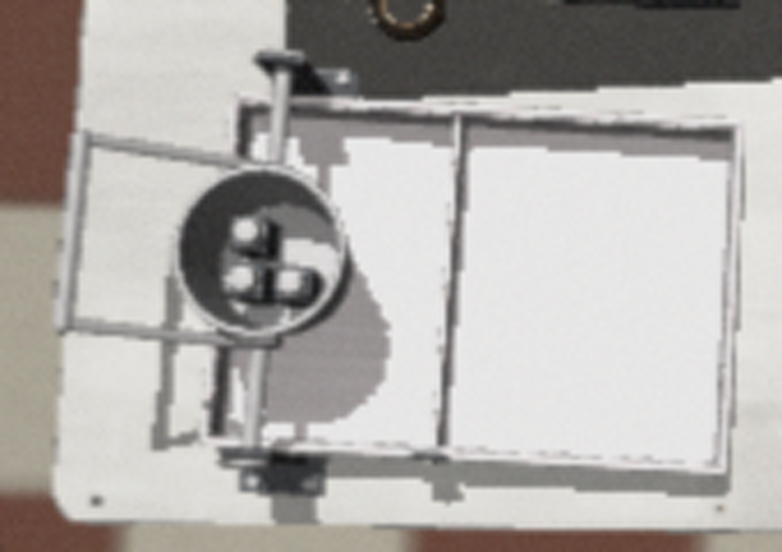

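View pics/t0b.png

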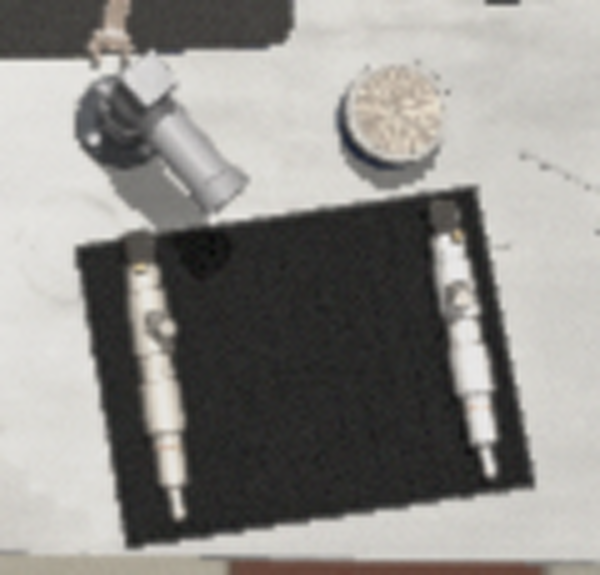

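View pics/s0a.png

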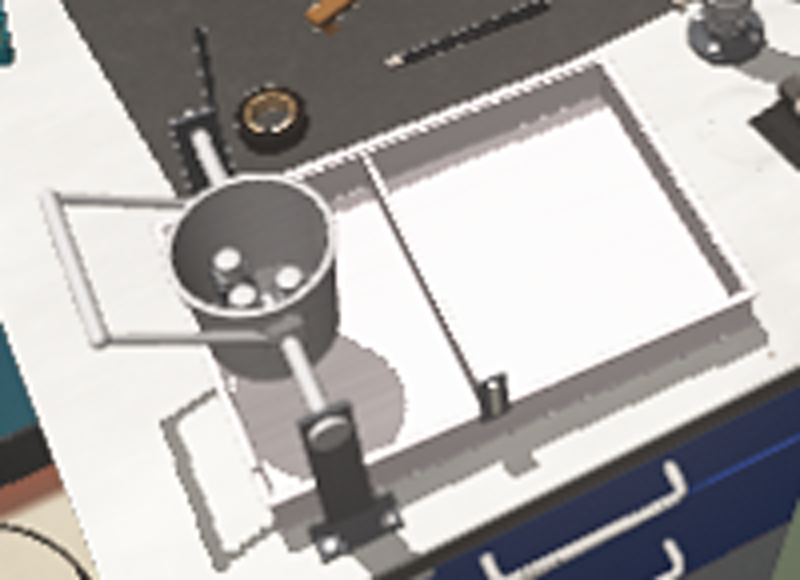

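Run:
```python
from h import *
f=np.load("top0.npz");C=cloud("top",f["d"]);im=f["im"]
cr=[(240,98),(740,125),(722,470),(205,442)]
for u,v in cr: print("rim",plane("top",185+u/4.6,165+v/4.6,45).round(1))
for u,v in [(460,113),(443,447)]: print("div",plane("top",185+u/4.6,165+v/4.6,45).round(1))
u,v=np.meshgrid(np.arange(640),np.arange(400))
print("bench z",C[255:262,355:365,2].mean(),C[200:250,300:330,2].mean())
def box(n,m):
    P=C[m];print(n,len(P),P.mean(0).round(1) if len(P) else "",np.percentile(P,5,axis=0).round(1),np.percentile(P,95,axis=0).round(1))
bar=(u>190)&(u<206)&(v>185)&(v<245)&(C[...,2]>170)&(C[...,2]<215)
box("bar",bar);P=C[bar];q=cv2.fitLine(P.astype(np.float32),cv2.DIST_HUBER,0,.01,.01).ravel();print(q)
yaw=np.degrees(np.arctan2(-q[0],q[1])) ;print(yaw)
rim=(u>235)&(u<350)&(v>185)&(v<272)&(C[...,2]>38)&(C[...,2]<50)
P=C[rim][:,:2].astype(np.float32);print(len(P),cv2.minAreaRect(P))
head=(u>375)&(u<395)&(v>175)&(v<195)&(C[...,2]>125)&(C[...,2]<142);box("head",head)
print(cv2.minAreaRect(C[head][:,:2].astype(np.float32)))
el=(u>370)&(u<410)&(v>170)&(v<220)&(C[...,2]>95)&(C[...,2]<112);box("outlet",el)
print(cv2.fitLine(C[el][:,:2].astype(np.float32),cv2.DIST_L2,0,.01,.01).ravel())
for uu,vv in [(148,240),(179,520),(446,215),(490,478)]: print("inj end",plane("top",355+uu/5,170+vv/5,16.5).round(1))
# injectors by depth
for a,b in ((375,395),(440,460)):
    m=(u>a)&(u<b)&(v>205)&(v<280)&(C[...,2]>10)&(C[...,2]<60);box("inj",m);print(cv2.minAreaRect(C[m][:,:2].astype(np.float32)))
```

```text
rim [674.7 221.5  45. ]
rim [ 660.7 -130.5   45. ]
rim [ 420.1 -119.9   45. ]
rim [434.2 233.7  45. ]
div [666.3  66.6  45. ]
div [433.   71.2  45. ]
bench z -0.503711813939157 5.7942078068492275
bar 204 [555.3 287.6 197.9] [500.5 281.  190.9] [615.1 294.6 202.9]
[ 9.9962342e-01 -2.7183166e-02  3.7702103e-03  5.5631390e+02
  2.8765976e+02  1.9824348e+02]
-91.55768
734 ((548.7108154296875, 48.03643798828125), (356.5668029785156, 254.79168701171875), 89.40634155273438)
head 76 [ 664.5 -242.6  133.7] [ 651.5 -254.9  129.5] [ 676.8 -229.8  137.9]
((664.8668823242188, -242.72305297851562), (25.464990615844727, 25.52661895751953), 38.63071823120117)
outlet 200 [ 627.  -272.3  100.7] [ 598.6 -298.2   95.8] [ 655.7 -237.6  105.5]
[   0.7305678    0.6828401  627.0228    -272.3149   ]
inj end [ 582.2 -259.2   16.5]
inj end [ 401.3 -277.6   16.5]
inj end [ 601.6 -454.7   16.5]
inj end [ 431.  -477.8   16.5]
inj 380 [ 502.8 -261.2   25.8] [ 426.3 -277.4   16.7] [ 578.3 -246.1   37.7]
((488.39324951171875, -262.3027648925781), (55.29597854614258, 199.71505737304688), 89.8534927368164)
inj 373 [ 526.7 -459.8   25.1] [ 451.8 -476.6   12.8] [ 601.1 -444.9   36.7]
((524.595947265625, -462.06207275390625), (192.92674255371094, 47.80438232421875), 6.27678918838501)
```

```bash
cat >> h.py <<'E'
from scipy.spatial.transform import Rotation as Ro
S0=np.array([547.4,51.2,0.]);YAW=-2.2
RS=Ro.from_euler('z',YAW,degrees=True).as_matrix()
def st(p): return S0+RS@np.array(p,float)
def tool():
    s=status.sense();return s,Ro.from_euler('xyz',s["tool_rot"],degrees=True).as_matrix()
def goto(P,zyaw=None):
    """print total delta (units) to world target P along tool axes, and rotvec to pointing down, jaw axis at zyaw (mod 180)"""
    s,R=tool();d=np.array(P)-s["position"]
    print("clock",s["clock"].__round__(2),"pos",s["position"].round(1),"F",s["force"].round(1),"w",round(s["gripper_width"],1),"j1,6",s["joint_pos"][[0,5]].round(1))
    zy=np.degrees(np.arctan2(R[1,2],R[0,2]));yy=np.degrees(np.arctan2(R[1,1],R[0,1]))
    print("jaw yaw",zy.round(2),"tool y yaw",yy.round(2),"xaxis",R[:,0].round(3))
    if zyaw is not None:
        for k in(0,180):
            a=np.radians(zyaw+k);z=np.array([np.cos(a),np.sin(a),0]);x=np.array([0,0,-1.]);y=np.cross(z,x)
            T=np.stack([x,y,z],1);rv=Ro.from_matrix(R.T@T).as_rotvec();print("turn",rv.round(3),"then delta units",(T.T@d/30).round(2))
    print("delta now",(R.T@d/30).round(2),"world",d.round(1))
E
python3 - <<'E'
from h import *
b=st([0,236.5,195]);print(b)
goto(b+[0,0,60],YAW+90)
E
```

```text
[556.47871685 287.52567973 195.        ]
clock 0.1 pos [ 243.6 -520.4  230.6] F [ 0.1  0.5 -0.4] w 85.6 j1,6 [-66.1  -1.1]
jaw yaw -64.92 tool y yaw 25.08 xaxis [-0.001  0.001 -1.   ]
turn [-2.665e+00 -1.000e-03 -2.000e-03] then delta units [-0.81 -9.39 27.31]
turn [ 0.476 -0.001  0.   ] then delta units [ -0.81   9.39 -27.31]
delta now [ -0.78  20.86 -19.97] world [312.9 807.9  24.4]
```

Emit:
carry_out --pt "-0.1 1.0 -0.96 0 0 0" --pt "-0.1 1.0 -0.96 0 0 0" --pt "-0.1 1.0 -0.96 0 0 0" --pt "-0.1 1.0 -0.96 0 0 0" --pt "-0.1 1.0 -0.96 0 0 0" --pt "-0.1 1.0 -0.96 0 0 0" --pt "-0.1 1.0 -0.96 0 0 0" --pt "-0.1 1.0 -0.96 0 0 0" --pt "-0.1 1.0 -0.96 0 0 0" --pt "-0.1 1.0 -0.96 0 0 0" --pt "-0.1 1.0 -0.96 0 0 0" --pt "-0.1 1.0 -0.96 0 0 0" --pt "-0.1 1.0 -0.96 0 0 0" --pt "-0.1 1.0 -0.96 0 0 0" --pt "-0.1 1.0 -0.96 0 0 0" --pt "-0.1 1.0 -0.96 0 0 0" --pt "-0.1 1.0 -0.96 0 0 0" --pt "-0.1 1.0 -0.96 0 0 0" --pt "-0.1 1.0 -0.96 0 0 0" --pt "-0.1 1.0 -0.96 0 0 0" --grip 50

```text
clock: 2.6
position: [543.2, 256.5, 290.8]
tool_rot: [-77.3, 89.9, -142.2]
force: [0.3, -0.3, -0.0]
gripper_width: 50.0
```

Emit:
carry_out --pt "0 0 0 -0.178 0 0" --pt "0 0 0 -0.178 0 0" --pt "0 0 0 -0.178 0 0" --pt "0 0 0 -0.178 0 0" --pt "0 0 0 -0.178 0 0" --pt "0 0 0 -0.178 0 0" --pt "0 0 0 -0.178 0 0" --pt "0 0 0 -0.178 0 0" --pt "0 0 0 -0.178 0 0" --pt "0 0 0 -0.178 0 0" --pt "0 0 0 -0.178 0 0" --pt "0 0 0 -0.178 0 0" --pt "0 0 0 -0.178 0 0" --pt "0 0 0 -0.178 0 0" --pt "0 0 0 -0.178 0 0" --pt "0 0 0 0 0 0"

```text
clock: 4.6
position: [542.8, 255.2, 290.8]
tool_rot: [120.9, 89.9, -151.1]
force: [-0.5, 0.5, 0.1]
gripper_width: 50.1
```

Run:
```python
from h import *
b=st([0,236.5,195])
goto(b+[0,0,-19],YAW+90)
```

```text
clock 4.6 pos [542.8 255.2 290.8] F [-0.5  0.5  0.1] w 50.1 j1,6 [ 24.1 -63.9]
jaw yaw 87.94 tool y yaw 177.94 xaxis [-0.001 -0.001 -1.   ]
turn [ 0.002 -0.001 -0.001] then delta units [ 3.83 -0.41  1.1 ]
turn [-3.139e+00  1.000e-03 -1.000e-03] then delta units [ 3.83  0.41 -1.1 ]
delta now [ 3.83 -0.42  1.1 ] world [  13.7   32.4 -114.8]
```

Emit:
carry_out --pt "0 -0.2 0.55 0 0 0" --pt "0 -0.2 0.55 0 0 0" --pt "0.5 0 0 0 0 0" --pt "0.5 0 0 0 0 0" --pt "0.5 0 0 0 0 0" --pt "0.5 0 0 0 0 0" --pt "0.5 0 0 0 0 0" --pt "0.5 0 0 0 0 0" --pt "0.4 0 0 0 0 0" --pt "0.4 0 0 0 0 0" --pt "0 0 0 0 0 0" --pt "0 0 0 0 0 0"

```text
clock: 6.1
position: [556.4, 288.0, 177.7]
tool_rot: [-66.0, 89.9, 22.1]
force: [-0.1, -0.2, 1.0]
gripper_width: 49.7
```

Run:
```python
from h import *
b=st([0,236.5,195])
goto(b+[0,0,-19],YAW+90)
im,d=get_image("scene");cv2.imwrite("pics/s1.png",cv2.resize(im[150:335,145:345],None,fx=4,fy=4,interpolation=cv2.INTER_CUBIC)[:600])
```

```text
clock 6.1 pos [556.4 288.  177.7] F [-0.1 -0.2  1. ] w 49.7 j1,6 [ 26.3 -61.7]
jaw yaw 88.06 tool y yaw 178.06 xaxis [ 0.001  0.    -1.   ]
turn [0.005 0.    0.001] then delta units [ 0.06 -0.   -0.02]
turn [-3.137e+00 -1.000e-03  1.000e-03] then delta units [0.06 0.   0.02]
delta now [ 0.06 -0.   -0.02] world [ 0.1 -0.5 -1.7]
```

View pics/s1.png

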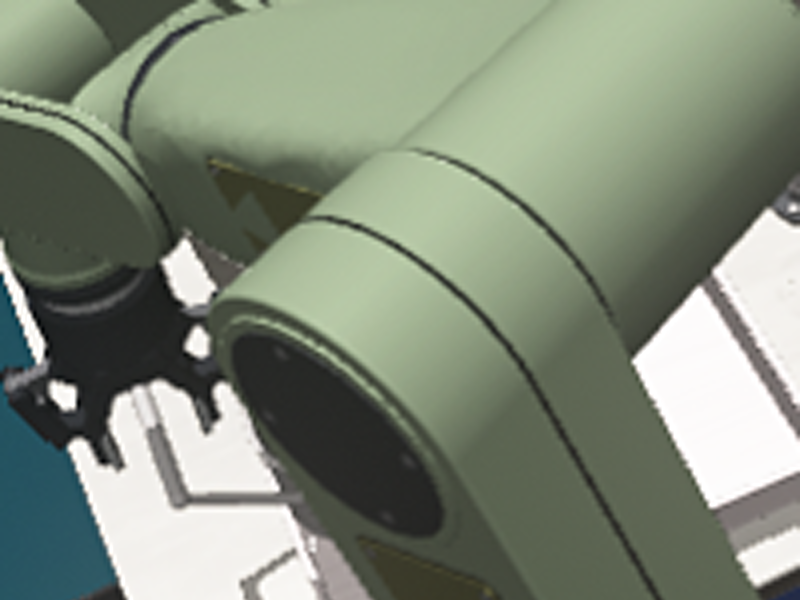

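The open fingers straddle the bar (crop about (150,420)), so I'll close them.

Emit:
carry_out --pt "0 0 0 0 0 0" --pt "0 0 0 0 0 0" --pt "0 0 0 0 0 0" --pt "0 0 0 0 0 0" --pt "0 0 0 0 0 0" --pt "0 0 0 0 0 0" --grip 0

```text
clock: 6.9
position: [556.3, 289.3, 178.0]
tool_rot: [-23.1, 89.8, 64.9]
force: [-0.8, 5.3, 2.2]
gripper_width: 10.0
```

Run:
```python
from h import *
goto(st([0,236.5,195])+[0,0,-19],YAW+90)
th=np.radians(35+np.arange(41)*3.5);y=130*np.cos(th)/30;z=130*np.sin(th)/30
y2=np.round(y,2);z2=np.round(z,2)
print([[round(float(-a),2),0,round(float(b),2),0,0,0] for a,b in zip(np.diff(z2),np.diff(y2))])
```

```text
clock 6.9 pos [556.3 289.3 178. ] F [-0.8  5.3  2.2] w 10.0 j1,6 [ 26.4 -61.7]
jaw yaw 88.06 tool y yaw 178.06 xaxis [ 0.001  0.003 -1.   ]
turn [0.005 0.003 0.001] then delta units [ 0.07 -0.01 -0.06]
turn [-3.137e+00 -2.000e-03  5.000e-03] then delta units [0.07 0.01 0.06]
delta now [ 0.07 -0.01 -0.06] world [ 0.1 -1.7 -2. ]
[[-0.21, 0, -0.16, 0, 0, 0], [-0.2, 0, -0.17, 0, 0, 0], [-0.19, 0, -0.18, 0, 0, 0], [-0.18, 0, -0.2, 0, 0, 0], [-0.17, 0, -0.2, 0, 0, 0], [-0.15, 0, -0.22, 0, 0, 0], [-0.14, 0, -0.22, 0, 0, 0], [-0.13, 0, -0.23, 0, 0, 0], [-0.11, 0, -0.24, 0, 0, 0], [-0.1, 0, -0.25, 0, 0, 0], [-0.08, 0, -0.25, 0, 0, 0], [-0.07, 0, -0.26, 0, 0, 0], [-0.05, 0, -0.25, 0, 0, 0], [-0.04, 0, -0.27, 0, 0, 0], [-0.02, 0, -0.26, 0, 0, 0], [-0.0, 0, -0.27, 0, 0, 0], [0.01, 0, -0.26, 0, 0, 0], [0.03, 0, -0.26, 0, 0, 0], [0.04, 0, -0.26, 0, 0, 0], [0.06, 0, -0.26, 0, 0, 0], [0.08, 0, -0.25, 0, 0, 0], [0.09, 0, -0.25, 0, 0, 0], [0.11, 0, -0.25, 0, 0, 0], [0.12, 0, -0.23, 0, 0, 0], [0.14, 0, -0.23, 0, 0, 0], [0.14, 0, -0.22, 0, 0, 0], [0.17, 0, -0.21, 0, 0, 0], [0.17, 0, -0.2, 0, 0, 0], [0.19, 0, -0.18, 0, 0, 0], [0.19, 0, -0.18, 0, 0, 0], [0.21, 0, -0.16, 0, 0, 0], [0.22, 0, -0.15, 0, 0, 0], [0.23, 0, -0.14, 0, 0, 0], [0.23, 0, -0.12, 0, 0, 0], [0.24, 0, -0.11, 0, 0, 0], [0.25, 0, -0.1, 0, 0, 0], [0.25, 0, -0.08, 0, 0, 0], [0.26, 0, -0.06, 0, 0, 0], [0.26, 0, -0.05, 0, 0, 0], [0.26, 0, -0.03, 0, 0, 0]]
```

Emit:
carry_out --pt "-0.21 0 -0.16 0 0 0" --pt "-0.2 0 -0.17 0 0 0" --pt "-0.19 0 -0.18 0 0 0" --pt "-0.18 0 -0.2 0 0 0" --pt "-0.17 0 -0.2 0 0 0" --pt "-0.15 0 -0.22 0 0 0" --pt "-0.14 0 -0.22 0 0 0" --pt "-0.13 0 -0.23 0 0 0" --pt "-0.11 0 -0.24 0 0 0" --pt "-0.1 0 -0.25 0 0 0"

```text
clock: 8.15
position: [554.1, 230.1, 227.4]
tool_rot: [-13.3, 89.4, 74.7]
force: [-4.3, 10.2, 10.3]
gripper_width: 10.0
```

Run:
```python
from h import *
a=np.radians(70);goto(st([0,130+130*np.cos(a),120-19+130*np.sin(a)]))
```

```text
clock 8.15 pos [554.1 230.1 227.4] F [-4.3 10.2 10.3] w 10.0 j1,6 [ 21.2 -67. ]
jaw yaw 88.05 tool y yaw 178.05 xaxis [ 0.003  0.01  -1.   ]
delta now [ 0.14 -0.01 -0.15] world [ 0.  -4.5 -4.3]
```

Emit:
carry_out --pt "-0.1 0 -0.25 0 0 0" --pt "-0.08 0 -0.26 0 0 0" --pt "-0.06 0 -0.25 0 0 0" --pt "-0.04 0 -0.27 0 0 0" --pt "-0.02 0 -0.26 0 0 0" --pt "-0.0 0 -0.27 0 0 0" --pt "0.01 0 -0.26 0 0 0" --pt "0.03 0 -0.26 0 0 0" --pt "0.04 0 -0.26 0 0 0" --pt "0.06 0 -0.26 0 0 0" --pt "0.08 0 -0.25 0 0 0" --pt "0.09 0 -0.25 0 0 0" --pt "0.11 0 -0.25 0 0 0" --pt "0.12 0 -0.23 0 0 0" --pt "0.14 0 -0.23 0 0 0"

```text
clock: 10.02
position: [549.5, 112.6, 214.1]
tool_rot: [12.4, 89.8, 100.4]
force: [-3.4, 5.4, 6.7]
gripper_width: 9.5
```

Run:
```python
from h import *
a=np.radians(122.5);goto(st([0,130+130*np.cos(a),120-19+130*np.sin(a)]))
```

```text
clock 10.03 pos [549.5 112.6 214.1] F [-3.4  5.4  6.7] w 9.5 j1,6 [ 10.3 -77.8]
jaw yaw 88.02 tool y yaw 178.02 xaxis [-0.001  0.003 -1.   ]
delta now [ 0.12 -0.01 -0.04] world [ 0.3 -1.3 -3.5]
```

Emit:
carry_out --pt "0.14 0 -0.22 0 0 0" --pt "0.17 0 -0.21 0 0 0" --pt "0.17 0 -0.2 0 0 0" --pt "0.19 0 -0.18 0 0 0" --pt "0.19 0 -0.18 0 0 0" --pt "0.21 0 -0.16 0 0 0" --pt "0.22 0 -0.15 0 0 0" --pt "0.23 0 -0.14 0 0 0" --pt "0.23 0 -0.12 0 0 0" --pt "0.24 0 -0.11 0 0 0" --pt "0.25 0 -0.1 0 0 0" --pt "0.25 0 -0.08 0 0 0" --pt "0.26 0 -0.06 0 0 0" --pt "0.26 0 -0.05 0 0 0" --pt "0.28 0 -0.03 0 0 0" --pt "0 0 0 0 0 0" --pt "0 0 0 0 0 0" --pt "0 0 0 0 0 0" --pt "0 0 0 0 0 0" --pt "0 0 0 0 0 0"

```text
clock: 12.52
position: [548.0, 53.4, 116.7]
tool_rot: [-17.0, 89.8, 71.0]
force: [-4.2, 7.3, 12.8]
gripper_width: 9.5
```

Run:
```python
from h import *
a=np.radians(175.4);goto(st([0,130+130*np.cos(a),120-19+130*np.sin(a)]))
for n in ("scene","top"):
    im,d=get_image(n);cv2.imwrite(f"pics/{n}2.png",cv2.resize(im[150:335,165:365],None,fx=3.2,fy=3.2,interpolation=cv2.INTER_CUBIC)[:600])
```

```text
clock 12.53 pos [548.   53.4 116.7] F [-4.2  7.3 12.8] w 9.5 j1,6 [  4.3 -83.8]
jaw yaw 88.02 tool y yaw 178.02 xaxis [ 0.001  0.003 -1.   ]
delta now [ 0.18  0.02 -0.06] world [-0.6 -1.8 -5.3]
```

View pics/scene2.png

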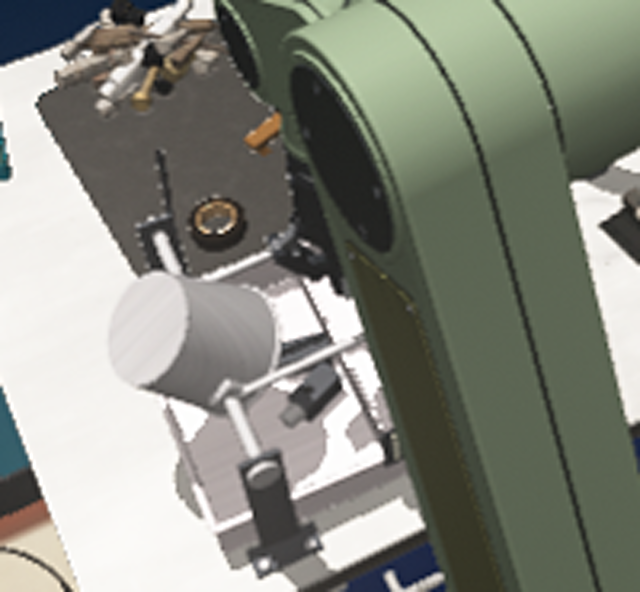

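View pics/top2.png

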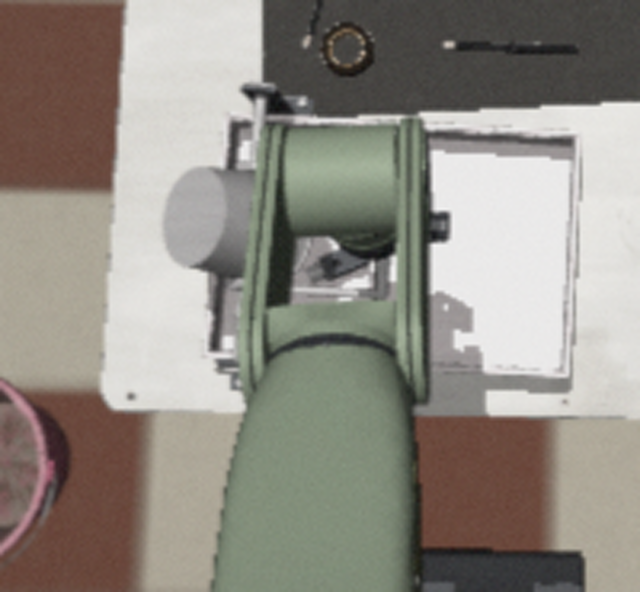

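The pot is tipped and at least two valves lie in the bay at scene crop (310,390) and (300,350). I'll press gently to the stop and wait before returning.

Emit:
carry_out --pt "0.1 0 -0.01 0 0 0" --pt "0.1 0 0 0 0 0" --pt "0.1 0 0 0 0 0" --pt "0.1 0 0 0 0 0" --pt "0 0 0 0 0 0" --pt "0 0 0 0 0 0" --pt "0 0 0 0 0 0" --pt "0 0 0 0 0 0"

```text
clock: 13.62
position: [548.4, 53.4, 115.9]
tool_rot: [-62.9, 89.5, 25.1]
force: [-26.3, 6.5, 79.2]
gripper_width: 9.3
```

Run:
```python
from h import *
a=np.radians(175.4);goto(st([0,130+130*np.cos(a),120-19+130*np.sin(a)]))
th=np.radians(175+1.4-np.arange(42)*3.5);y=130*np.cos(th)/30;z=130*np.sin(th)/30
y2=np.round(y,2);z2=np.round(z,2)
print([[round(float(-a),2),round(float(b),2)] for a,b in zip(np.diff(z2),np.diff(y2))])
```

```text
clock 13.62 pos [548.4  53.4 115.9] F [-26.3   6.5  79.2] w 9.3 j1,6 [  4.3 -83.9]
jaw yaw 88.03 tool y yaw 178.03 xaxis [ 0.007  0.003 -1.   ]
delta now [ 0.15  0.03 -0.06] world [-1.  -1.8 -4.4]
[[-0.27, 0.02], [-0.26, 0.04], [-0.26, 0.06], [-0.25, 0.07], [-0.25, 0.09], [-0.24, 0.1], [-0.24, 0.12], [-0.23, 0.13], [-0.22, 0.14], [-0.21, 0.16], [-0.21, 0.17], [-0.19, 0.19], [-0.18, 0.19], [-0.16, 0.21], [-0.16, 0.21], [-0.14, 0.23], [-0.12, 0.23], [-0.12, 0.24], [-0.09, 0.25], [-0.09, 0.25], [-0.06, 0.25], [-0.06, 0.26], [-0.03, 0.26], [-0.02, 0.27], [-0.0, 0.26], [0.01, 0.27], [0.03, 0.26], [0.05, 0.26], [0.06, 0.26], [0.07, 0.25], [0.1, 0.25], [0.1, 0.24], [0.12, 0.24], [0.14, 0.22], [0.15, 0.22], [0.16, 0.21], [0.18, 0.2], [0.18, 0.19], [0.2, 0.17], [0.21, 0.17], [0.22, 0.15]]
```

It's at the stop, with 79 N on the wrist. Backing off and returning.

Emit:
carry_out --pt "-0.2 0 0 0 0 0" --pt "-0.2 0 0.01 0 0 0" --pt "-0.26 0 0.04 0 0 0" --pt "-0.26 0 0.06 0 0 0" --pt "-0.25 0 0.07 0 0 0" --pt "-0.25 0 0.09 0 0 0" --pt "-0.24 0 0.1 0 0 0" --pt "-0.24 0 0.12 0 0 0" --pt "-0.23 0 0.13 0 0 0" --pt "-0.22 0 0.14 0 0 0" --pt "-0.21 0 0.16 0 0 0" --pt "-0.21 0 0.17 0 0 0" --pt "-0.19 0 0.19 0 0 0" --pt "-0.18 0 0.19 0 0 0" --pt "-0.16 0 0.21 0 0 0" --pt "-0.16 0 0.21 0 0 0"

```text
clock: 15.62
position: [549.9, 100.6, 210.9]
tool_rot: [-170.0, 89.1, -81.8]
force: [-5.5, -23.6, 19.5]
gripper_width: 9.9
```

Emit:
carry_out --pt "-0.14 0 0.23 0 0 0" --pt "-0.12 0 0.23 0 0 0" --pt "-0.12 0 0.24 0 0 0" --pt "-0.09 0 0.25 0 0 0" --pt "-0.09 0 0.25 0 0 0" --pt "-0.06 0 0.25 0 0 0" --pt "-0.06 0 0.26 0 0 0" --pt "-0.03 0 0.26 0 0 0" --pt "-0.02 0 0.27 0 0 0" --pt "0.0 0 0.26 0 0 0" --pt "0.01 0 0.27 0 0 0" --pt "0.03 0 0.26 0 0 0"

```text
clock: 17.12
position: [553.8, 200.3, 235.7]
tool_rot: [-60.3, 89.4, 27.7]
force: [-7.6, 1.6, 26.6]
gripper_width: 9.2
```

Run:
```python
from h import *
for g in (83,80):
  a=np.radians(g);goto(st([0,130+130*np.cos(a),120-19+130*np.sin(a)]))
```

```text
clock 17.12 pos [553.8 200.3 235.7] F [-7.6  1.6 26.6] w 9.2 j1,6 [ 18.7 -69.3]
jaw yaw 88.04 tool y yaw 178.03 xaxis [ 0.009  0.005 -1.   ]
delta now [ 0.19  0.03 -0.11] world [-0.8 -3.4 -5.7]
clock 17.12 pos [553.8 200.3 235.7] F [-7.6  1.6 26.6] w 9.2 j1,6 [ 18.7 -69.3]
jaw yaw 88.04 tool y yaw 178.03 xaxis [ 0.009  0.005 -1.   ]
delta now [0.22 0.02 0.11] world [-0.6  3.4 -6.7]
```

Emit:
carry_out --pt "-0.06 0 0.26 0 0 0" --pt "-0.02 0 0.26 0 0 0" --pt "0.06 0 0.25 0 0 0" --pt "0.09 0 0.25 0 0 0" --pt "0.1 0 0.24 0 0 0" --pt "0.12 0 0.24 0 0 0" --pt "0.14 0 0.22 0 0 0" --pt "0.15 0 0.22 0 0 0" --pt "0.16 0 0.21 0 0 0" --pt "0.18 0 0.2 0 0 0"

```text
clock: 18.38
position: [556.5, 269.8, 200.7]
tool_rot: [-83.5, 89.8, 4.6]
force: [7.1, -6.2, -0.9]
gripper_width: 9.5
```

Run:
```python
from h import *
for g in (45,35):
  a=np.radians(g);goto(st([0,130+130*np.cos(a),120-19+130*np.sin(a)]))
```

```text
clock 18.38 pos [556.5 269.8 200.7] F [ 7.1 -6.2 -0.9] w 9.5 j1,6 [ 24.8 -63.2]
jaw yaw 88.05 tool y yaw 178.04 xaxis [ 0.003  0.    -1.   ]
delta now [0.26 0.02 0.1 ] world [-0.6  3.1 -7.8]
clock 18.38 pos [556.5 269.8 200.7] F [ 7.1 -6.2 -0.9] w 9.5 j1,6 [ 24.8 -63.2]
jaw yaw 88.05 tool y yaw 178.04 xaxis [ 0.003  0.    -1.   ]
delta now [0.84 0.02 0.59] world [  0.   17.7 -25.1]
```

Emit:
carry_out --pt "0.18 0 0.18 0 0 0" --pt "0.2 0 0.17 0 0 0" --pt "0.21 0 0.16 0 0 0" --pt "0.2 0 0.13 0 0 0" --pt "0.1 0 0.05 0 0 0" --pt "0 0 0 0 0 0" --pt "0 0 0 0 0 0" --pt "0 0 0 0 0 0"

```text
clock: 19.38
position: [557.2, 289.4, 177.2]
tool_rot: [-93.5, 89.7, -5.4]
force: [-1.9, -6.9, 23.0]
gripper_width: 9.6
```

Emit:
carry_out --pt "0.08 0 0.05 0 0 0" --pt "0.05 0 0.03 0 0 0" --pt "0 0 0 0 0 0" --pt "0 0 0 0 0 0"

```text
clock: 19.88
position: [557.3, 289.5, 177.0]
tool_rot: [-117.9, 89.6, -29.8]
force: [-5.5, -16.0, 38.7]
gripper_width: 9.8
```

Emit:
carry_out --pt "-0.15 0 -0.08 0 0 0" --pt "0 0 0 0 0 0" --pt "0 0 0 0 0 0" --pt "0 0 0 0 0 0" --pt "0 0 0 0 0 0" --grip 50

```text
clock: 20.5
position: [555.9, 290.4, 172.7]
tool_rot: [112.1, 89.9, -159.8]
force: [-0.3, -0.3, -0.8]
gripper_width: 49.9
```

Emit:
carry_out --pt "-0.5 0 0 0 0 0" --pt "-0.5 0 0 0 0 0" --pt "-0.7 0 0 0 0 0" --pt "-0.8 0 0 0 0 0" --pt "-0.8 0 0 0 0 0"

```text
clock: 21.12
position: [556.3, 290.3, 274.7]
tool_rot: [-62.5, 89.9, 25.6]
force: [0.8, 0.1, 0.1]
gripper_width: 50.2
```

Run:
```python
from h import *
goto([420,-268,300],95.9)
```

```text
clock 21.12 pos [556.3 290.3 274.7] F [0.8 0.1 0.1] w 50.2 j1,6 [ 26.5 -61.6]
jaw yaw 88.06 tool y yaw 178.06 xaxis [ 0.002  0.001 -1.   ]
turn [-0.137  0.001  0.002] then delta units [ -0.84   6.43 -18.05]
turn [ 3.005e+00  3.000e-03 -1.000e-03] then delta units [-0.84 -6.43 18.05]
delta now [ -0.87   3.91 -18.75] world [-136.3 -558.3   25.3]
```

Emit:
carry_out --pt "-0.05 0.2 -0.97 0 0 0" --pt "-0.05 0.2 -0.97 0 0 0" --pt "-0.05 0.2 -0.97 0 0 0" --pt "-0.05 0.2 -0.97 0 0 0" --pt "-0.05 0.2 -0.97 0 0 0" --pt "-0.05 0.2 -0.97 0 0 0" --pt "-0.05 0.2 -0.97 0 0 0" --pt "-0.05 0.2 -0.97 0 0 0" --pt "-0.05 0.2 -0.97 0 0 0" --pt "-0.05 0.2 -0.97 0 0 0" --pt "-0.05 0.2 -0.97 0 0 0" --pt "-0.05 0.2 -0.97 0 0 0" --pt "-0.05 0.2 -0.97 0 0 0" --pt "-0.05 0.2 -0.97 0 0 0" --pt "-0.05 0.2 -0.97 0 0 0" --pt "-0.05 0.2 -0.97 0 0 0" --pt "-0.05 0.2 -0.97 0 0 0" --pt "-0.05 0.2 -0.97 0 0 0" --pt "-0.05 0.2 -0.97 0 0 0"

```text
clock: 23.5
position: [423.4, -259.6, 302.6]
tool_rot: [-120.5, 89.9, -32.4]
force: [-1.0, -0.5, -0.7]
gripper_width: 49.8
```

Emit:
carry_out --pt "0 0 0 0.187 0 0" --pt "0 0 0 0.187 0 0" --pt "0 0 0 0.187 0 0" --pt "0 0 0 0.187 0 0" --pt "0 0 0 0.187 0 0" --pt "0 0 0 0.187 0 0" --pt "0 0 0 0.187 0 0" --pt "0 0 0 0.187 0 0" --pt "0 0 0 0.187 0 0" --pt "0 0 0 0.187 0 0" --pt "0 0 0 0.187 0 0" --pt "0 0 0 0.187 0 0" --pt "0 0 0 0.187 0 0" --pt "0 0 0 0.187 0 0" --pt "0 0 0 0.187 0 0" --pt "0 0 0 0.187 0 0"

```text
clock: 25.5
position: [423.7, -258.6, 302.5]
tool_rot: [50.7, 89.9, -33.0]
force: [-0.1, 1.2, -0.5]
gripper_width: 50.1
```

Run:
```python
from h import *
goto([420,-268,300],95.9)
for n in ("scene","top"):
    im,d=get_image(n);cv2.imwrite(f"pics/{n}3.png",im);np.savez(f"{n}3.npz",im=im,d=d)
    c=im[165:285,185:355] if n=="top" else im[190:335,165:365]
    cv2.imwrite(f"pics/{n}3c.png",cv2.resize(c,None,fx=4,fy=4,interpolation=cv2.INTER_CUBIC))
```

```text
clock 25.5 pos [ 423.7 -258.6  302.5] F [-0.1  1.2 -0.5] w 50.1 j1,6 [-32.7  51. ]
jaw yaw -83.72 tool y yaw 6.28 xaxis [ 0.002 -0.001 -1.   ]
turn [-3.135e+00  3.000e-03  2.000e-03] then delta units [ 0.08  0.15 -0.3 ]
turn [ 0.007  0.001 -0.002] then delta units [ 0.08 -0.15  0.3 ]
delta now [ 0.08 -0.16  0.3 ] world [-3.7 -9.4 -2.5]
```

View pics/top3.png

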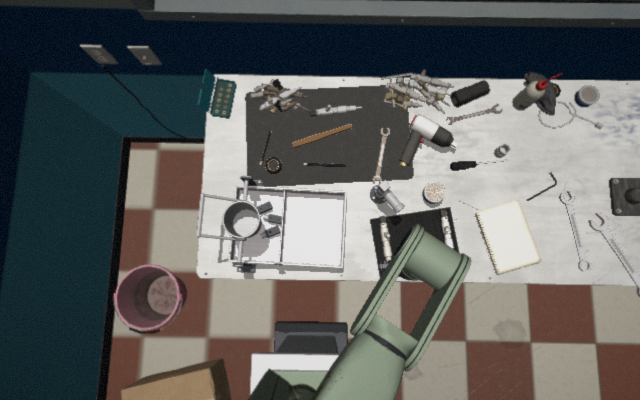

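View pics/top3c.png

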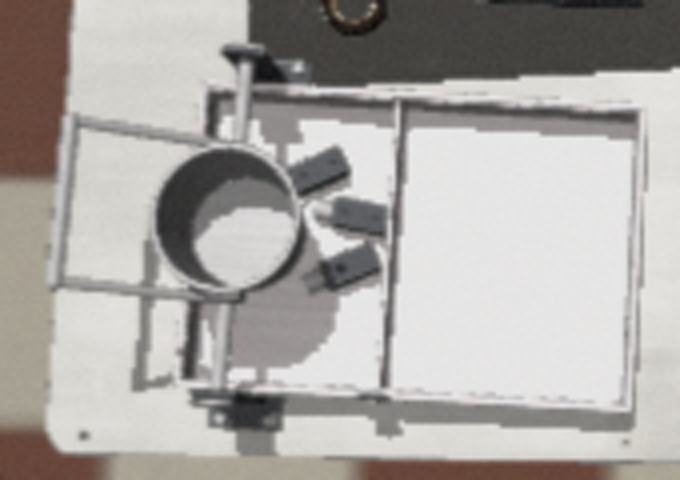

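View pics/scene3c.png

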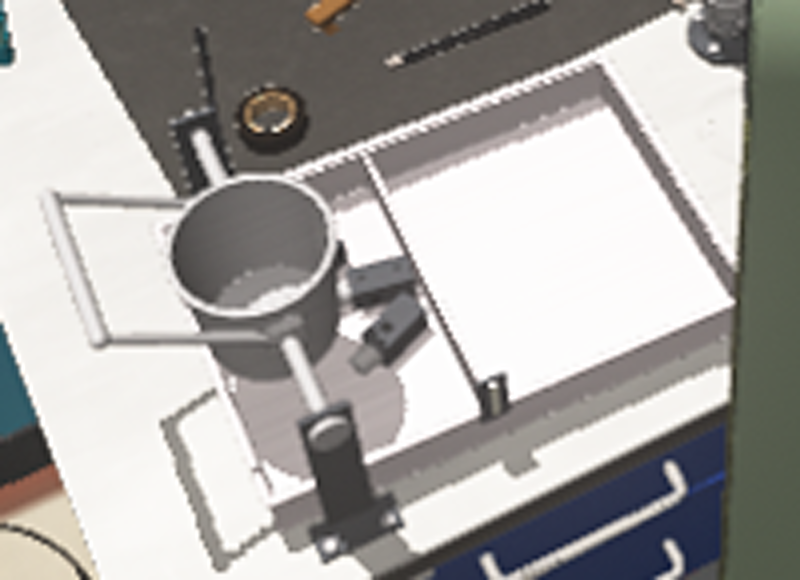

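All three valves lie in the bay at top crop (320,170), (358,215) and (348,268). The pot is empty and looks exactly as it did at the start. Next I'll refine the injector poses and check they haven't moved.

```bash
cat >> h.py <<'E'
def inj(im,x0,x1,y0=200,y1=280,save=None):
    hsv=cv2.cvtColor(im,cv2.COLOR_BGR2HSV)
    m=((im.max(2)>110)).astype(np.uint8);w=np.zeros_like(m);w[y0:y1,x0:x1]=1;m*=w
    n,l,s,c=cv2.connectedComponentsWithStats(m)
    out=[]
    for i in range(1,n):
        if 60<s[i,4]<2500:
            v,u=np.where(l==i);P=np.array([plane("top",a,b,20) for a,b in zip(u,v)])[:,:2].astype(np.float32)
            q=cv2.fitLine(P,cv2.DIST_HUBER,0,.01,.01).ravel();d=q[:2]*np.sign(q[0]);t=(P-q[2:])@d
            r=(np.degrees(np.arctan2(d[1],d[0])).round(1),"nose end",(q[2:]+d*t.min()).round(1),"white plug end",(q[2:]+d*t.max()).round(1),"len",(t.max()-t.min()).round(1),s[i,4]);print(r);out.append(r)
    return out
E
python3 - <<'E'
from h import *
a=np.load("top0.npz")["im"];b=np.load("top3.npz")["im"]
inj(a,374,400,225);print();inj(a,438,462,215);
df=cv2.absdiff(a,b).max(2)
for v in (220,230,240,250,260): print(v,df[v,376:400].max(),df[v,438:462].max())
E
```

```text
(np.float32(7.7), 'nose end', array([ 404.2, -275.6], dtype=float32), 'white plug end', array([ 559.5, -254.5], dtype=float32), 'len', np.float32(156.8), np.int32(295))
(np.float32(4.7), 'nose end', array([ 384.2, -232. ], dtype=float32), 'white plug end', array([ 493., -223.], dtype=float32), 'len', np.float32(109.2), np.int32(121))

(np.float32(3.6), 'nose end', array([ 436.4, -503.2], dtype=float32), 'white plug end', array([ 595.7, -493. ], dtype=float32), 'len', np.float32(159.6), np.int32(275))
(np.float32(8.4), 'nose end', array([ 435.8, -475.6], dtype=float32), 'white plug end', array([ 591.6, -452.6], dtype=float32), 'len', np.float32(157.5), np.int32(297))
(np.float32(-82.1), 'nose end', array([ 398.5, -426. ], dtype=float32), 'white plug end', array([ 409.5, -504.6], dtype=float32), 'len', np.float32(79.4), np.int32(260))
220 19 8
230 12 6
240 7 52
250 26 126
260 134 136
```

Run:
```python
from h import *
for c in [[(179,515),(165,415),(142,262),(139,233)],[(491,473),(472,365),(449,240),(446,204)]]:
    P=np.array([plane("top",355+u/5,170+v/5,18) for u,v in c]);print(P.round(1))
    for i,j in ((0,2),(0,3),(1,2)):
        d=P[j]-P[i];print(np.degrees(np.arctan2(d[1],d[0])).round(1),np.linalg.norm(d).round(1))
# depth: per-row crest for body
f=np.load("top0.npz");C=cloud("top",f["d"]);
for x0,x1,yl,yh in ((374,400,-300,-230),(438,464,-500,-430)):
    s=C[205:282,x0:x1].reshape(-1,3);s=s[(s[:,2]>14)&(s[:,2]<34)&(s[:,1]>yl)&(s[:,1]<yh)]
    for x in range(410,600,20):
        k=s[abs(s[:,0]-x)<10]
        if len(k)>4: print(x,k[:,1].mean().round(1),k[:,2].max().round(1),len(k))
```

```text
[[ 404.5 -277.4   18. ]
 [ 468.1 -269.1   18. ]
 [ 567.4 -254.9   18. ]
 [ 586.5 -253.1   18. ]]
7.9 164.5
7.6 183.6
8.1 100.3
[[ 434.1 -478.1   18. ]
 [ 503.3 -468.1   18. ]
 [ 584.9 -455.8   18. ]
 [ 608.7 -454.5   18. ]]
8.4 152.4
7.7 176.1
8.6 82.5
410 -275.2 25.1 11
430 -272.0 29.1 33
450 -268.9 31.3 36
470 -266.0 33.8 49
490 -262.9 33.4 47
510 -259.8 31.0 44
530 -253.4 33.6 29
550 -254.1 33.0 40
570 -251.5 32.4 38
590 -251.4 30.4 17
450 -471.5 29.2 19
470 -469.3 29.8 34
490 -464.8 33.9 48
510 -462.6 32.9 45
530 -459.0 33.4 43
550 -454.1 33.7 28
570 -453.7 32.7 45
590 -450.2 32.8 37
```

Run:
```python
from h import *
goto([495,-263.5,8],98)
```

```text
clock 25.6 pos [ 423.7 -258.6  302.3] F [ 0.4 -0.6  0. ] w 50.0 j1,6 [-32.7  50.6]
jaw yaw -83.35 tool y yaw 6.65 xaxis [ 0.002 -0.001 -1.   ]
turn [ 3.118e+00 -3.000e-03 -2.000e-03] then delta units [ 9.81 -2.33 -0.49]
turn [-0.024  0.001 -0.002] then delta units [9.81 2.33 0.49]
delta now [9.82 2.32 0.42] world [  71.3   -4.9 -294.3]
```

Emit:
carry_out --pt "0.5 0.77 0.16 -0.024 0 0" --pt "0.5 0.78 0.16 0 0 0" --pt "0.5 0.78 0.16 0 0 0" --pt "0.9 0 0 0 0 0" --pt "0.9 0 0 0 0 0" --pt "0.9 0 0 0 0 0" --pt "0.9 0 0 0 0 0" --pt "0.9 0 0 0 0 0" --pt "0.9 0 0 0 0 0" --pt "0.9 0 0 0 0 0" --pt "0.8 0 0 0 0 0" --pt "0.5 0 0 0 0 0" --pt "0 0 0 0 0 0" --pt "0 0 0 0 0 0" --pt "0 0 0 0 0 0"

```text
clock: 27.48
position: [495.4, -264.0, 29.0]
tool_rot: [51.4, 89.9, -30.6]
force: [-0.0, -0.5, 0.2]
gripper_width: 50.2
```

Run:
```python
from h import *
goto([495,-263.5,8],98)
im,d=get_image("scene");cv2.imwrite("pics/s4.png",cv2.resize(im[150:300,320:470],None,fx=4,fy=4))
im,d=get_image("top");cv2.imwrite("pics/t4.png",cv2.resize(im[170:285,355:475],None,fx=5,fy=5))
```

```text
clock 27.48 pos [ 495.4 -264.    29. ] F [-0.  -0.5  0.2] w 50.2 j1,6 [-29.2  52.7]
jaw yaw -81.97 tool y yaw 8.03 xaxis [ 0.002 -0.001 -1.   ]
turn [-3.141e+00  3.000e-03  2.000e-03] then delta units [0.7  0.01 0.02]
turn [ 0.001  0.001 -0.002] then delta units [ 0.7  -0.01 -0.02]
delta now [ 0.7  -0.01 -0.02] world [ -0.4   0.5 -21. ]
```

View pics/t4.png

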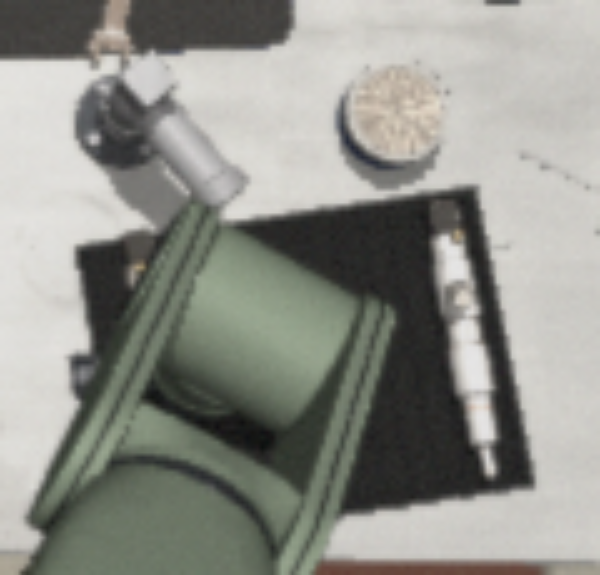

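Emit:
carry_out --pt "0.3 0 0 0 0 0" --pt "0.3 0 0 0 0 0" --pt "0.1 0 0 0 0 0" --pt "0 0 0 0 0 0"

```text
clock: 28.08
position: [494.5, -263.5, 6.4]
tool_rot: [-123.7, 89.9, 154.3]
force: [1.1, -0.2, 0.1]
gripper_width: 50.0
```

Emit:
carry_out --pt "0 0 0 0 0 0" --pt "0 0 0 0 0 0" --pt "0 0 0 0 0 0" --pt "0 0 0 0 0 0" --pt "0 0 0 0 0 0" --pt "0 0 0 0 0 0" --grip 0

```text
clock: 28.82
position: [495.1, -264.0, 7.4]
tool_rot: [35.6, 89.9, -46.4]
force: [-1.5, -2.0, 5.2]
gripper_width: 23.3
```

Emit:
carry_out --pt "-0.3 0 0 0 0 0" --pt "-0.4 0 0 0 0 0" --pt "-0.6 0 0 0 0 0" --pt "-0.7 0 0 0 0 0" --pt "-0.7 0 0 0 0 0" --pt "-0.7 0 0 0 0 0" --pt "-0.6 0 0 0 0 0"

```text
clock: 29.7
position: [494.3, -263.1, 127.7]
tool_rot: [-141.5, 89.9, 136.6]
force: [0.8, 0.2, -6.6]
gripper_width: 22.7
```

Run:
```python
from h import *
print(st([0,-38,0]),st([0,-118,0]))
goto(st([0,-38,125]),87.8)
```

```text
[545.94126325  13.22800918   0.        ] [542.87023853 -66.71302414   0.        ]
clock 29.7 pos [ 494.3 -263.1  127.7] F [ 0.8  0.2 -6.6] w 22.7 j1,6 [-29.2  52.8]
jaw yaw -81.98 tool y yaw 8.02 xaxis [-0.001  0.001 -1.   ]
turn [-2.963e+00 -1.000e-03 -1.000e-03] then delta units [ 0.09 -1.37  9.27]
turn [ 0.178 -0.001  0.001] then delta units [ 0.09  1.37 -9.27]
delta now [ 0.09  2.99 -8.88] world [ 51.6 276.3  -2.7]
```

Emit:
carry_out --pt "-0.2 0 -0.5 0 0 0" --pt "0 0 -0.8 0 0 0" --pt "0 0 -0.8 0.06 0 0" --pt "0 0.1 -0.8 0.06 0 0" --pt "0 0.2 -0.8 0.058 0 0" --pt "0 0.2 -0.8 0 0 0" --pt "0 0.2 -0.8 0 0 0" --pt "0 0.2 -0.8 0 0 0" --pt "0 0.2 -0.8 0 0 0" --pt "0 0.2 -0.8 0 0 0" --pt "0 0.2 -0.7 0 0 0" --pt "0 0.1 -0.5 0 0 0" --pt "0 0 0 0 0 0" --pt "0 0 0 0 0 0"

```text
clock: 31.45
position: [536.8, 1.4, 132.6]
tool_rot: [-66.8, 89.9, -158.9]
force: [0.2, -0.6, -6.0]
gripper_width: 23.2
```

Run:
```python
from h import *
goto(st([0,-38,8]),87.8)
for n in ("scene","top"):
    im,d=get_image(n);cv2.imwrite(f"pics/{n}5.png",cv2.resize(im[165:315,185:365],None,fx=4,fy=4))
```

```text
clock 31.45 pos [536.8   1.4 132.6] F [ 0.2 -0.6 -6. ] w 23.2 j1,6 [-1.1 91.1]
jaw yaw -92.18 tool y yaw -2.18 xaxis [-0.001 -0.    -1.   ]
turn [-3.141e+00 -2.000e-03  1.000e-03] then delta units [ 4.15 -0.29  0.41]
turn [0.    0.    0.001] then delta units [ 4.15  0.29 -0.41]
delta now [ 4.15  0.3  -0.41] world [   9.2   11.9 -124.6]
```

View pics/scene5.png

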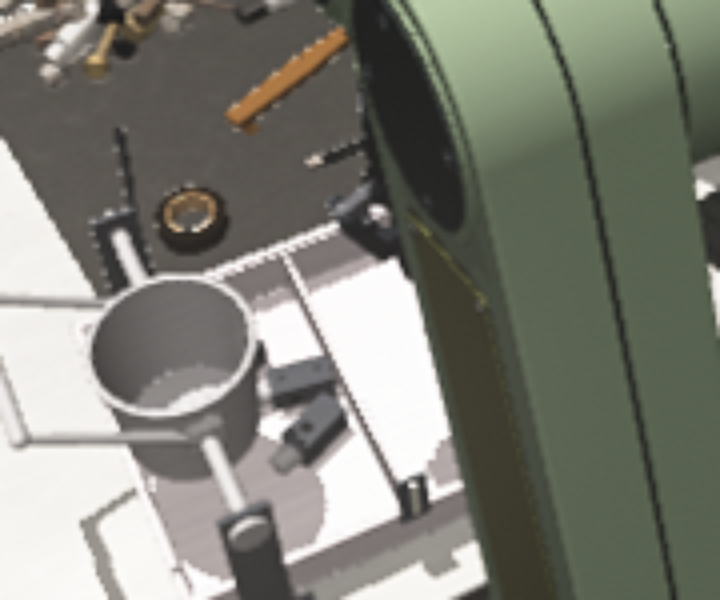

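View pics/top5.png

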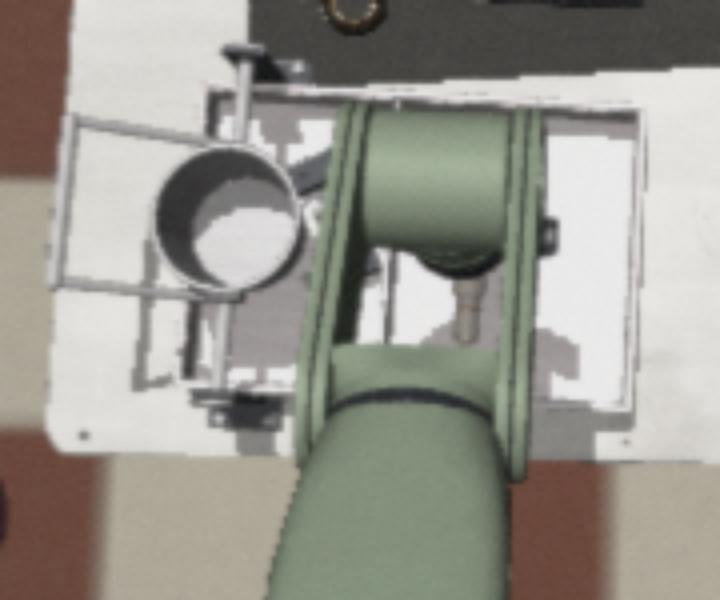

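The injector is held with its nose towards the near wall, nose tip at top crop (465,341). I'll check the grasp offset from that.

Run:
```python
from h import *
p=plane("top",185+465/4,165+342/4,141);s=status.sense()["position"];print(p, RS.T@(p-s))
```

```text
[464.6325616    3.66627153 141.        ] [-7.24981329e+01 -3.74719027e-02  8.22726141e+00]
```

Emit:
carry_out --pt "0.2 0.15 -0.2 0 0 0" --pt "0.6 0.15 -0.2 0 0 0" --pt "0.7 0 0 0 0 0" --pt "0.7 0 0 0 0 0" --pt "0.7 0 0 0 0 0" --pt "0.5 0 0 0 0 0" --pt "0.3 0 0 0 0 0" --pt "0.2 0 0 0 0 0" --pt "0 0 0 0 0 0" --pt "0 0 0 0 0 0"

```text
clock: 32.8
position: [547.5, 13.1, 16.5]
tool_rot: [89.4, 89.9, -2.8]
force: [0.7, -0.2, -6.1]
gripper_width: 22.9
```

Run:
```python
from h import *
goto(st([0,-38,8]),87.8)
```

```text
clock 32.8 pos [547.5  13.1  16.5] F [ 0.7 -0.2 -6.1] w 22.9 j1,6 [ 0.2 92.4]
jaw yaw -92.19 tool y yaw -2.19 xaxis [ 0.001 -0.    -1.   ]
turn [-3.141e+00  2.000e-03  0.000e+00] then delta units [0.28 0.05 0.  ]
turn [ 0.     0.    -0.001] then delta units [ 0.28 -0.05 -0.  ]
delta now [ 0.28 -0.05 -0.  ] world [-1.5  0.1 -8.5]
```

Emit:
carry_out --pt "0.15 0 0 0 0 0" --pt "0.12 0 0 0 0 0" --pt "0 0 0 0 0 0" --pt "0 0 0 0 0 0"

```text
clock: 33.3
position: [547.0, 13.1, 7.8]
tool_rot: [19.6, 90.0, -72.6]
force: [-0.5, -0.0, -6.1]
gripper_width: 22.9
```

Emit:
carry_out --pt "0 0 0 0 0 0" --pt "0 0 0 0 0 0" --pt "0 0 0 0 0 0" --pt "0 0 0 0 0 0" --grip 45

```text
clock: 33.8
position: [547.2, 13.1, 8.1]
tool_rot: [85.3, 90.0, -6.8]
force: [0.8, -0.7, -0.0]
gripper_width: 45.0
```

Emit:
carry_out --pt "-0.3 0 0 0 0 0" --pt "-0.6 0 0 0 0 0" --pt "-0.9 0 0 0 0 0" --pt "-1 0 0 0 0 0" --pt "-1 0 0 0 0 0" --pt "-1 0 0.3 0 0 0"

```text
clock: 34.55
position: [546.6, 4.4, 153.5]
tool_rot: [94.6, 90.0, 2.4]
force: [0.5, -0.1, -0.7]
gripper_width: 45.3
```

Run:
```python
from h import *
goto([523,-463.5,150],98.2)
```

```text
clock 34.55 pos [546.6   4.4 153.5] F [ 0.5 -0.1 -0.7] w 45.3 j1,6 [-0.7 91.4]
jaw yaw -92.14 tool y yaw -2.14 xaxis [ 0.001  0.    -1.   ]
turn [ 2.961e+00 -1.000e-03 -0.000e+00] then delta units [  0.12   3.   -15.33]
turn [-0.181  0.    -0.001] then delta units [ 0.12 -3.   15.33]
delta now [ 0.12 -0.2  15.62] world [ -23.6 -467.9   -3.5]
```

Emit:
carry_out --pt "-0.5 0 0.5 0 0 0" --pt "-0.5 -0.3 1 0 0 0" --pt "-0.5 -0.3 1 0 0 0" --pt "-0.5 -0.3 1 0 0 0" --pt "-0.3 -0.3 1 0 0 0" --pt "0 -0.3 1 0 0 0" --pt "0 -0.3 1 0 0 0" --pt "0 -0.2 0.5 0 0 0" --grip 50

```text
clock: 35.55
position: [477.6, -204.9, 220.5]
tool_rot: [-102.8, 90.0, 164.9]
force: [-0.3, 1.3, 0.0]
gripper_width: 50.4
```

Run:
```python
from h import *
im,d=get_image("top");np.savez("top6.npz",im=im,d=d)
cv2.imwrite("pics/top6.png",cv2.resize(im[165:285,185:475],None,fx=2.75,fy=2.75,interpolation=cv2.INTER_CUBIC))
inj(im,438,466,205);print(proj("top",[[523,-463.5,16.5]]))
goto([523,-463.5,150],98.2)
```

```text
(np.float32(-3.3), 'nose end', array([ 384.2, -490.3], dtype=float32), 'white plug end', array([ 629.7, -504.4], dtype=float32), 'len', np.float32(245.9), np.int32(990))
(np.float32(8.5), 'nose end', array([ 432.7, -476.2], dtype=float32), 'white plug end', array([ 591.5, -452.5], dtype=float32), 'len', np.float32(160.6), np.int32(299))
[[447.63737196 236.96359844]]
clock 35.6 pos [ 477.2 -205.9  220.5] F [ 0.2 -1.1  0. ] w 50.2 j1,6 [-24.6  67.8]
jaw yaw -92.31 tool y yaw -2.31 xaxis [-0.001 -0.001 -1.   ]
turn [ 2.958e+00  2.000e-03 -1.000e-03] then delta units [ 2.35 -0.29 -8.72]
turn [-0.184  0.001  0.001] then delta units [2.35 0.29 8.72]
delta now [2.36 1.88 8.52] world [  45.8 -257.6  -70.5]
```

View pics/top6.png

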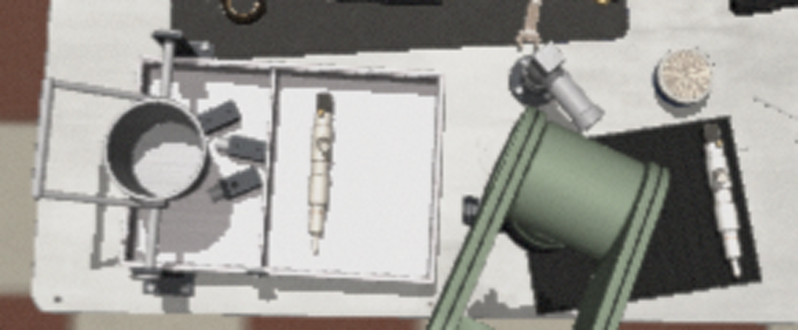

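Run:
```python
from h import *
for u,v in [(325,92),(324,110),(320,190),(316,254)]:
    p=plane("top",185+u/2.75,165+v/2.75,17);print(p.round(1),(RS.T@(p-S0)).round(1))
```

```text
[643.1   8.7  17. ] [ 97.3 -38.8  17. ]
[621.3   9.4  17. ] [ 75.4 -38.9  17. ]
[525.3  11.9  17. ] [-20.5 -40.1  17. ]
[450.1  14.7  17. ] [-95.8 -40.2  17. ]
```

Emit:
carry_out --pt "0 0 0.7 -0.06 0 0" --pt "0 0 0.9 -0.06 0 0" --pt "0 0.03 1 -0.064 0 0" --pt "0 0.04 1 0 0 0" --pt "0.2 0.04 1 0 0 0" --pt "0.4 0.05 1 0 0 0" --pt "0.5 0.04 1 0 0 0" --pt "0.6 0.04 1 0 0 0" --pt "0.7 0.04 0.8 0 0 0" --pt "0 0 0.2 0 0 0" --pt "0 0 0 0 0 0"

```text
clock: 36.98
position: [515.7, -457.8, 149.3]
tool_rot: [109.4, 90.0, 27.8]
force: [0.0, -0.2, 0.2]
gripper_width: 50.0
```

Run:
```python
from h import *
goto([524,-463,7.5],98.3)
im,d=get_image("top");print(proj("top",[[524,-463,16.5]]));cv2.imwrite("pics/t7.png",cv2.resize(im[170:285,355:475],None,fx=5,fy=5))
```

```text
clock 36.98 pos [ 515.7 -457.8  149.3] F [ 0.  -0.2  0.2] w 50.0 j1,6 [-42.6  39.1]
jaw yaw -81.64 tool y yaw 8.36 xaxis [ 0.  0. -1.]
turn [-3.141e+00  1.000e-03 -0.000e+00] then delta units [ 4.73 -0.25 -0.21]
turn [ 0.001 -0.    -0.   ] then delta units [4.73 0.25 0.21]
delta now [4.73 0.25 0.21] world [   8.3   -5.2 -141.8]
[[447.47352035 236.65422482]]
```

View pics/t7.png

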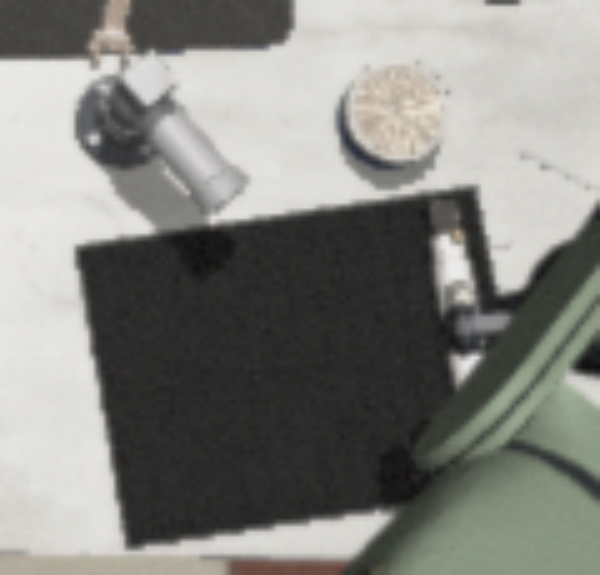

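Injector 2 has not moved; its plug is still at (445,215) in the crop. Descending.

Emit:
carry_out --pt "0.3 0.12 0.1 0 0 0" --pt "0.7 0.13 0.11 0 0 0" --pt "0.8 0 0 0 0 0" --pt "0.8 0 0 0 0 0" --pt "0.8 0 0 0 0 0" --pt "0.6 0 0 0 0 0" --pt "0.4 0 0 0 0 0" --pt "0.33 0 0 0 0 0" --pt "0 0 0 0 0 0" --pt "0 0 0 0 0 0"

```text
clock: 38.28
position: [524.1, -463.8, 7.7]
tool_rot: [39.1, 89.9, -42.5]
force: [0.3, 0.2, -0.2]
gripper_width: 50.2
```

Emit:
carry_out --pt "0 0 0 0 0 0" --pt "0 0 0 0 0 0" --pt "0 0 0 0 0 0" --pt "0 0 0 0 0 0" --pt "0 0 0 0 0 0" --pt "0 0 0 0 0 0" --grip 0

```text
clock: 39.02
position: [524.0, -463.9, 8.0]
tool_rot: [33.5, 89.9, -48.2]
force: [-0.7, -0.3, 5.1]
gripper_width: 23.0
```

Emit:
carry_out --pt "-0.3 0 0 0 0 0" --pt "-0.4 0 0 0 0 0" --pt "-0.6 0 0 0 0 0" --pt "-0.8 0 0 0 0 0" --pt "-0.8 0 0 0 0 0" --pt "-0.8 0 0 0 0 0" --pt "-0.8 0 0 0 0 0" --pt "-0.8 0 0 0 0 0" --pt "-0.4 0 0 0 0 0"

```text
clock: 40.15
position: [524.1, -463.7, 180.5]
tool_rot: [39.1, 89.8, -42.5]
force: [0.4, -0.4, -4.6]
gripper_width: 23.1
```

Run:
```python
from h import *
goto(st([0,-118,125]),87.8)
```

```text
clock 40.15 pos [ 524.1 -463.7  180.5] F [ 0.4 -0.4 -4.6] w 23.1 j1,6 [-42.4  39.2]
jaw yaw -81.65 tool y yaw 8.35 xaxis [ 0.002 -0.002 -1.   ]
turn [-2.957  0.003  0.004] then delta units [ 1.85 -0.12 13.25]
turn [ 0.184  0.002 -0.002] then delta units [  1.85   0.12 -13.25]
delta now [  1.82   2.54 -13.01] world [ 18.8 397.  -55.5]
```

Emit:
carry_out --pt "0 0 -0.5 0 0 0" --pt "0 0 -0.8 0.06 0 0" --pt "0 0 -0.9 0.06 0 0" --pt "0 0 -0.9 0.064 0 0" --pt "0 0 -0.9 0 0 0" --pt "0 0 -0.9 0 0 0" --pt "0 0 -0.9 0 0 0" --pt "0 0 -0.9 0 0 0" --pt "0 0 -0.9 0 0 0" --pt "0 0 -0.9 0 0 0" --pt "0 0 -0.9 0 0 0" --pt "0.1 0 -0.9 0 0 0" --pt "0.2 0 -0.9 0 0 0" --pt "0.4 0 -0.9 0 0 0" --pt "0.5 0 -0.6 0 0 0" --pt "0.5 0 -0.3 0 0 0" --pt "0 0 0 0 0 0" --pt "0 0 0 0 0 0"

```text
clock: 42.4
position: [526.7, -74.8, 127.0]
tool_rot: [50.0, 90.0, -42.3]
force: [0.2, -0.2, -4.4]
gripper_width: 23.0
```

Run:
```python
from h import *
goto(st([0,-118,8]),87.8)
im,d=get_image("top");cv2.imwrite("pics/t8.png",cv2.resize(im[165:285,185:385],None,fx=4,fy=4))
```

```text
clock 42.4 pos [526.7 -74.8 127. ] F [ 0.2 -0.2 -4.4] w 23.0 j1,6 [-9.3 82.9]
jaw yaw -92.21 tool y yaw -2.21 xaxis [ 0.001 -0.001 -1.   ]
turn [ 3.141e+00 -1.000e-03 -1.000e-03] then delta units [ 3.97 -0.53  0.29]
turn [-0.     0.001 -0.001] then delta units [ 3.97  0.53 -0.29]
delta now [ 3.97  0.52 -0.29] world [  16.1    8.1 -119. ]
```

View pics/t8.png

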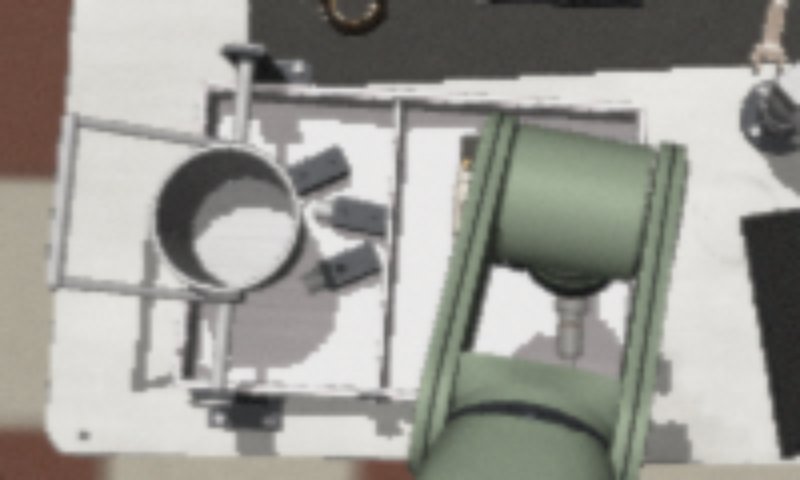

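Emit:
carry_out --pt "0.2 0.26 -0.14 0 0 0" --pt "0.5 0.26 -0.15 0 0 0" --pt "0.6 0 0 0 0 0" --pt "0.7 0 0 0 0 0" --pt "0.7 0 0 0 0 0" --pt "0.5 0 0 0 0 0" --pt "0.3 0 0 0 0 0" --pt "0.2 0 0 0 0 0" --pt "0.2 0 0 0 0 0" --pt "0 0 0 0 0 0" --pt "0 0 0 0 0 0"

```text
clock: 43.82
position: [542.6, -66.1, 10.3]
tool_rot: [78.8, 89.9, -13.4]
force: [0.2, -0.4, -4.7]
gripper_width: 23.2
```

Run:
```python
from h import *
goto(st([0,-118,8]),87.8)
```

```text
clock 43.83 pos [542.6 -66.1  10.3] F [ 0.2 -0.4 -4.7] w 23.2 j1,6 [-8.1 84. ]
jaw yaw -92.19 tool y yaw -2.19 xaxis [ 0.001 -0.    -1.   ]
turn [-3.141e+00  1.000e-03  0.000e+00] then delta units [ 0.08 -0.01 -0.02]
turn [ 0.     0.    -0.001] then delta units [0.08 0.01 0.02]
delta now [0.08 0.01 0.02] world [ 0.3 -0.6 -2.3]
```

Emit:
carry_out --pt "0.08 0 0 0 0 0" --pt "0 0 0 0 0 0" --pt "0 0 0 0 0 0"

```text
clock: 44.2
position: [542.7, -66.1, 8.0]
tool_rot: [80.8, 89.9, -11.4]
force: [-0.2, 1.1, -0.1]
gripper_width: 22.9
```

Emit:
carry_out --pt "0 0 0 0 0 0" --pt "0 0 0 0 0 0" --pt "0 0 0 0 0 0" --pt "0 0 0 0 0 0" --grip 42

```text
clock: 44.7
position: [542.3, -66.0, 7.5]
tool_rot: [52.6, 90.0, -39.6]
force: [-0.4, 0.0, -0.5]
gripper_width: 41.8
```

Emit:
carry_out --pt "-0.3 0 0 0 0 0" --pt "-0.6 0 0 0 0 0" --pt "-0.9 0 0 0 0 0" --pt "-1 0 0 0 0 0" --pt "-1 0 0 0 0 0" --pt "-1 0 0 0 0 0" --pt "-1 0 0 0 0 0" --pt "-1 0 0 0 0 0"

```text
clock: 45.7
position: [542.0, -66.0, 213.2]
tool_rot: [77.6, 90.0, -14.6]
force: [0.8, -0.0, -1.2]
gripper_width: 42.1
```

Run:
```python
from h import *
goto([480,-230,225],-227+90)
m=st([-122,20,70]);print(m)
```

```text
clock 45.7 pos [542.  -66.  213.2] F [ 0.8 -0.  -1.2] w 42.1 j1,6 [-8.1 84. ]
jaw yaw -92.19 tool y yaw -2.19 xaxis [ 0.001 -0.    -1.   ]
turn [ 0.782 -0.    -0.001] then delta units [-0.39  2.59  5.24]
turn [-2.359e+00  1.000e-03 -0.000e+00] then delta units [-0.39 -2.59 -5.24]
delta now [-0.39 -1.86  5.54] world [ -62.  -164.    11.8]
[426.25768038  75.86857104  70.        ]
```

Emit:
carry_out --pt "-0.3 -0.3 0.6 0 0 0" --pt "0 -0.3 0.8 0 0 0" --pt "0 -0.3 0.8 0 0 0" --pt "0 -0.4 0.8 0 0 0" --pt "0 -0.4 0.8 0 0 0" --pt "0 -0.4 0.7 0 0 0" --pt "0 0 0 -0.15 0 0" --pt "0 0 0 -0.15 0 0" --pt "0 0 0 -0.15 0 0" --pt "0 0 0 -0.15 0 0" --pt "0 0 0 -0.15 0 0" --pt "0 0 0 0 0 0" --grip 60

```text
clock: 47.2
position: [472.9, -199.0, 219.8]
tool_rot: [-140.4, 89.9, 170.3]
force: [-0.3, -0.2, -0.3]
gripper_width: 59.8
```

Run:
```python
from h import *
im,d=get_image("top");np.savez("top9.npz",im=im,d=d)
im2,d2=get_image("scene");np.savez("scene9.npz",im=im2,d=d2)
a=cv2.resize(im[165:285,185:415],None,fx=3.4,fy=3.4,interpolation=cv2.INTER_CUBIC);cv2.imwrite("pics/top9.png",a)
b=cv2.resize(im[170:225,365:415],None,fx=10,fy=10,interpolation=cv2.INTER_CUBIC);cv2.imwrite("pics/top9e.png",b)
cv2.imwrite("pics/scene9.png",cv2.resize(im2[155:315,225:395],None,fx=3.7,fy=3.7,interpolation=cv2.INTER_CUBIC))
goto([664.8,-242.7,160],-49)
```

```text
clock 47.3 pos [ 473.4 -198.9  220.1] F [ 0.1  0.2 -0.2] w 59.9 j1,6 [-24.1  25.3]
jaw yaw -49.38 tool y yaw 40.62 xaxis [-0.001  0.    -1.   ]
turn [-0.007 -0.001  0.001] then delta units [2.   3.86 5.29]
turn [3.135e+00 1.000e-03 1.000e-03] then delta units [ 2.   -3.86 -5.29]
delta now [2.   3.89 5.26] world [191.4 -43.8 -60.1]
```

View pics/top9.png

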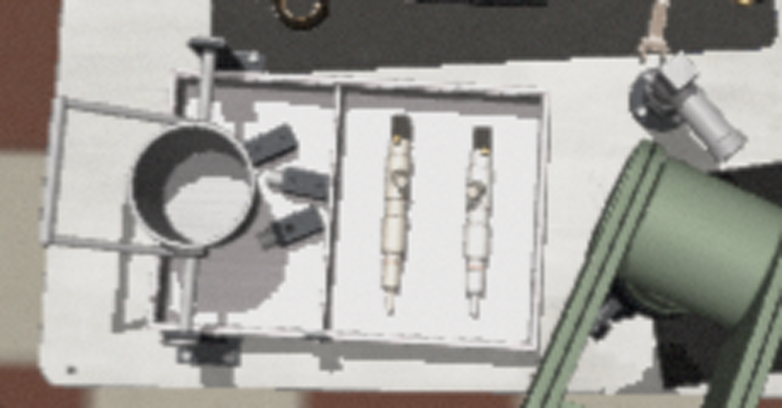

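View pics/top9e.png

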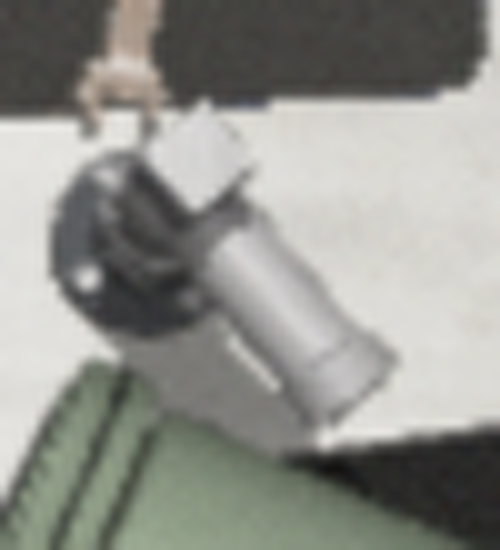

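View pics/scene9.png

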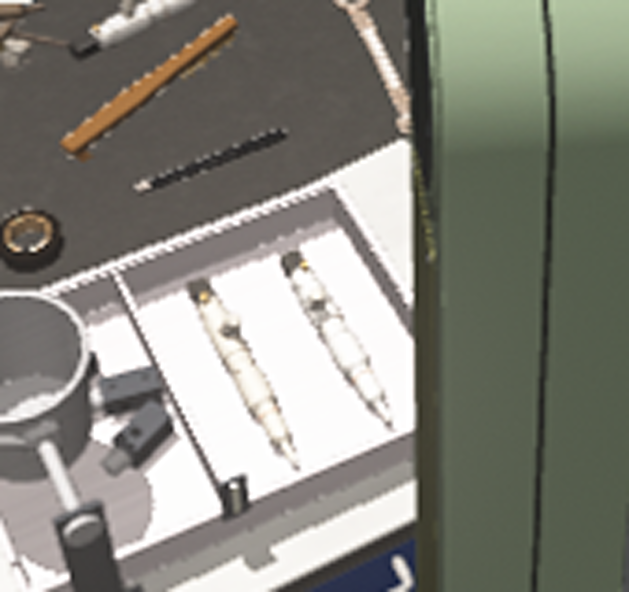

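Run:
```python
from h import *
for u,v in [(483,128),(472,316),(401,115),(390,314)]:
    p=plane("top",185+u/3.4,165+v/3.4,17);print(p.round(1),(RS.T@(p-S0)).round(1))
h=plane("top",365+20.2,170+15.5,134);print("head",h)
a=plane("top",365+23.7,170+22.7,86);b=plane("top",365+35.7,170+39.2,86);print(a,b,np.degrees(np.arctan2(*(b-a)[1::-1])),np.degrees(np.arctan2(*(b-h)[1::-1])),np.linalg.norm((b-h)[:2]))
print("mark scene",plane("scene",225+234/3.7,155+494/3.7,70))
f=np.load("top9.npz");C=cloud("top",f["d"]);u,v=np.meshgrid(np.arange(640),np.arange(400))
m=(u>375)&(u<395)&(v>175)&(v<195)&(C[...,2]>127)&(C[...,2]<140)
P=C[m];print(P.mean(0),cv2.minAreaRect(P[:,:2].astype(np.float32)))
# mark from scene depth: points above wall near expected
f=np.load("scene9.npz");C=cloud("scene",f["d"]);q=C-st([-122,20,0]);m=(abs(q[...,0])<20)&(abs(q[...,1])<25)&(C[...,2]>52)&(C[...,2]<95)
print(m.sum(),C[m].mean(0),np.percentile(C[m],[5,95],axis=0))
```

```text
[630.3 -70.1  17. ] [  87.5 -118.    17. ]
[449.4 -62.3  17. ] [ -93.6 -117.2   17. ]
[641.9   9.5  17. ] [ 96. -38.  17.]
[450.1  15.4  17. ] [-95.8 -39.5  17. ]
head [ 665.04099959 -245.48379245  134.        ]
[ 652.69579686 -263.02401196   86.        ] [ 600.80240656 -299.97922354   86.        ] -144.54391928987428 -139.69110771982062 84.23982931999078
mark scene [423.13057943  79.79841011  70.        ]
[ 664.69755322 -242.62597987  133.52860395] ((665.0490112304688, -242.96420288085938), (25.31028175354004, 25.38407325744629), 39.69875717163086)
64 [426.00934041  81.20609008  71.30515214] [[423.44003497  71.15881603  53.66759841]
 [428.77080005  91.05949825  85.52794056]]
```

Both injectors lie along x in the bay, with mids within 3 mm of midway and noses near. The elbow axis is at about (665,-243) with the outlet at about -140°, and the target bearing to the mark is 126.7°. Going to the elbow.

Emit:
carry_out --pt "0 0.4 0.5 0.01 0 0" --pt "0 0.7 0.95 0 0 0" --pt "0 0.7 0.95 0 0 0" --pt "0 0.7 0.95 0 0 0" --pt "0 0.7 0.95 0 0 0" --pt "0 0.5 0.7 0 0 0" --pt "0 0.17 0.24 0 0 0" --pt "0 0 0 0 0 0" --pt "0 0 0 0 0 0"

```text
clock: 48.42
position: [663.4, -243.3, 220.7]
tool_rot: [-137.2, 90.0, 173.0]
force: [-0.2, -0.2, -0.1]
gripper_width: 60.0
```

Run:
```python
from h import *
goto([664.9,-243,104],-50)
```

```text
clock 48.42 pos [ 663.4 -243.3  220.7] F [-0.2 -0.2 -0.1] w 60.0 j1,6 [-21.1  28.8]
jaw yaw -49.82 tool y yaw 40.18 xaxis [-0.001  0.    -1.   ]
turn [ 0.003 -0.     0.   ] then delta units [3.89 0.05 0.03]
turn [-3.138e+00 -1.000e-03 -1.000e-03] then delta units [ 3.89 -0.05 -0.03]
delta now [3.89 0.05 0.03] world [   1.5    0.3 -116.7]
```

Emit:
carry_out --pt "0.5 0.05 0.03 0 0 0" --pt "0.6 0 0 0 0 0" --pt "0.6 0 0 0 0 0" --pt "0.6 0 0 0 0 0" --pt "0.5 0 0 0 0 0" --pt "0.4 0 0 0 0 0" --pt "0.4 0 0 0 0 0" --pt "0.2 0 0 0 0 0" --pt "0 0 0 0 0 0" --pt "0 0 0 0 0 0"

```text
clock: 49.68
position: [666.4, -243.3, 107.1]
tool_rot: [26.6, 89.9, -23.1]
force: [0.4, -0.2, 0.2]
gripper_width: 60.3
```

Run:
```python
from h import *
goto([664.9,-243,104],-50)
im,d=get_image("scene");cv2.imwrite("pics/s10.png",cv2.resize(im[130:230,300:420],None,fx=6,fy=6,interpolation=cv2.INTER_CUBIC))
```

```text
clock 49.67 pos [ 666.4 -243.3  107.1] F [ 0.4 -0.2  0.2] w 60.3 j1,6 [-21.   28.8]
jaw yaw -49.79 tool y yaw 40.21 xaxis [ 0.001 -0.001 -1.   ]
turn [ 0.004  0.001 -0.001] then delta units [ 0.1  -0.03 -0.04]
turn [-3.138e+00  1.000e-03  2.000e-03] then delta units [0.1  0.03 0.04]
delta now [ 0.1  -0.03 -0.04] world [-1.5  0.3 -3.1]
```

View pics/s10.png

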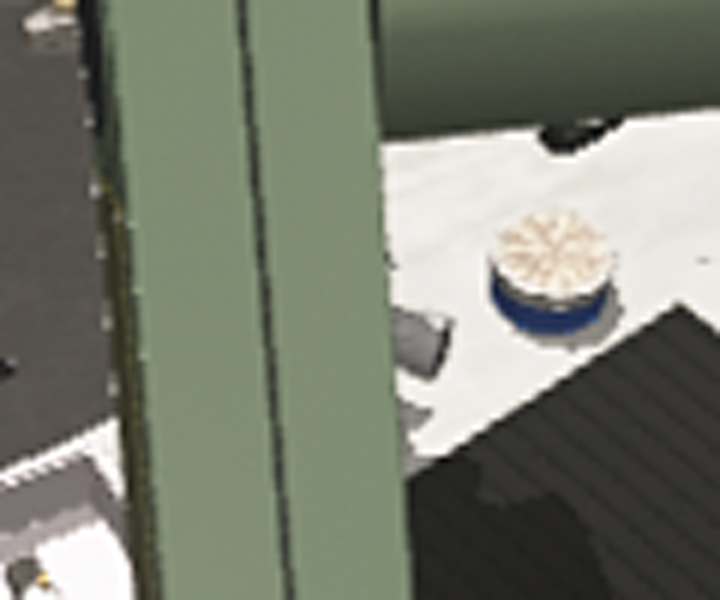

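The arm hides the head, but nothing has touched. Closing.

Emit:
carry_out --pt "0.05 0 0 0 0 0" --pt "0 0 0 0 0 0" --pt "0 0 0 0 0 0" --pt "0 0 0 0 0 0" --pt "0 0 0 0 0 0" --pt "0 0 0 0 0 0" --pt "0 0 0 0 0 0" --pt "0 0 0 0 0 0" --grip 0

```text
clock: 50.72
position: [666.5, -243.7, 105.4]
tool_rot: [10.4, 89.9, -39.4]
force: [2.4, -4.5, 1.9]
gripper_width: 25.5
```

Run:
```python
from h import *
goto([664.9,-243,104],-50);print(status.sense()["ft_torque"])
```

```text
clock 50.73 pos [ 666.5 -243.7  105.4] F [ 2.4 -4.5  1.9] w 25.5 j1,6 [-21.   28.8]
jaw yaw -49.79 tool y yaw 40.21 xaxis [ 0.001 -0.001 -1.   ]
turn [ 0.004  0.002 -0.   ] then delta units [ 0.05 -0.03 -0.05]
turn [-3.138e+00  1.000e-03  3.000e-03] then delta units [0.05 0.03 0.05]
delta now [ 0.05 -0.03 -0.05] world [-1.6  0.7 -1.4]
[-0.58129476 -0.33212409 -0.03985697]
```

Emit:
carry_out --pt "0 0 0 0.05 0 0" --pt "0 0 0 0.1 0 0" --pt "0 0 0 0.1 0 0" --pt "0 0 0 0.1 0 0" --pt "0 0 0 0.1 0 0" --pt "0 0 0 0.1 0 0" --pt "0 0 0 0.1 0 0" --pt "0 0 0 0.1 0 0" --pt "0 0 0 0.05 0 0" --pt "0 0 0 0 0 0" --pt "0 0 0 0 0 0"

```text
clock: 52.1
position: [666.6, -243.8, 105.4]
tool_rot: [57.2, 89.9, -38.5]
force: [2.4, -5.1, 1.9]
gripper_width: 25.1
```

Run:
```python
from h import *
goto([664.9,-243,104],-142.3);print(status.sense()["ft_torque"])
im,d=get_image("top");cv2.imwrite("pics/t11.png",cv2.resize(im[160:240,345:425],None,fx=7,fy=7,interpolation=cv2.INTER_CUBIC))
```

```text
clock 52.1 pos [ 666.6 -243.8  105.4] F [ 2.4 -5.1  1.9] w 25.1 j1,6 [-21.   74.7]
jaw yaw -95.65 tool y yaw -5.65 xaxis [ 0.002 -0.001 -1.   ]
turn [ 0.814  0.    -0.002] then delta units [ 0.05 -0.05  0.03]
turn [-2.327e+00  2.000e-03  0.000e+00] then delta units [ 0.05  0.05 -0.03]
delta now [ 0.05 -0.06 -0.02] world [-1.7  0.8 -1.4]
[-0.63513983 -0.32748587 -0.20648326]
```

View pics/t11.png

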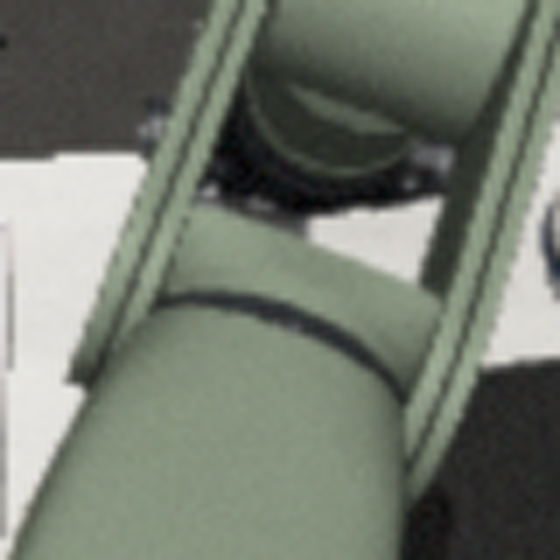

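Emit:
carry_out --pt "0 0 0 0.05 0 0" --pt "0 0 0 0.1 0 0" --pt "0 0 0 0.1 0 0" --pt "0 0 0 0.1 0 0" --pt "0 0 0 0.1 0 0" --pt "0 0 0 0.1 0 0" --pt "0 0 0 0.1 0 0" --pt "0 0 0 0.1 0 0" --pt "0 0 0 0.04 0 0" --pt "0 0 0 0 0 0" --pt "0 0 0 0 0 0"

```text
clock: 53.52
position: [666.5, -243.8, 105.4]
tool_rot: [96.1, 89.9, -44.8]
force: [3.2, -4.5, 2.0]
gripper_width: 25.1
```

Run:
```python
from h import *
goto([664.9,-243,104],-142.3);print(status.sense()["ft_torque"])
im,d=get_image("top");cv2.imwrite("pics/t12.png",cv2.resize(im[160:240,345:425],None,fx=7,fy=7,interpolation=cv2.INTER_CUBIC))
im,d=get_image("scene");cv2.imwrite("pics/s12.png",cv2.resize(im[130:230,300:420],None,fx=6,fy=6,interpolation=cv2.INTER_CUBIC))
```

```text
clock 53.52 pos [ 666.5 -243.8  105.4] F [ 3.2 -4.5  2. ] w 25.1 j1,6 [-21.  119.9]
jaw yaw -140.91 tool y yaw -50.91 xaxis [ 0.001 -0.001 -1.   ]
turn [ 0.024 -0.    -0.002] then delta units [ 0.05 -0.06  0.03]
turn [-3.117e+00  3.000e-03 -0.000e+00] then delta units [ 0.05  0.06 -0.03]
delta now [ 0.05 -0.06  0.02] world [-1.6  0.8 -1.4]
[-0.66093522 -0.27169444 -0.07127927]
```

View pics/t12.png

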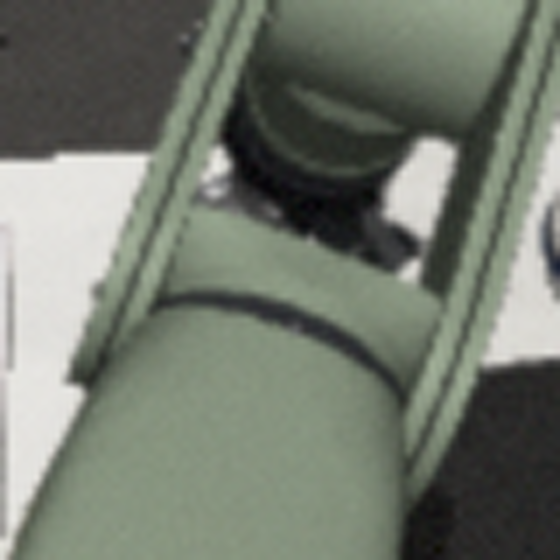

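The arm hides the outlet, so I'll release, retreat and measure.

Emit:
carry_out --pt "0 0 0 0 0 0" --pt "0 0 0 0 0 0" --pt "0 0 0 0 0 0" --pt "0 0 0 0 0 0" --grip 60

```text
clock: 54.12
position: [665.9, -242.8, 104.9]
tool_rot: [-71.1, 90.0, 148.0]
force: [0.4, -0.5, 0.1]
gripper_width: 60.2
```

Emit:
carry_out --pt "-0.4 0 0 0 0 0" --pt "-0.7 0 0 0 0 0" --pt "-0.9 0 0 0 0 0" --pt "-0.9 0 0 0 0 0" --pt "-0.9 0 0 0 0 0" --pt "0 0 0 0 0 0"

```text
clock: 54.88
position: [667.3, -243.6, 222.6]
tool_rot: [119.8, 89.6, -21.1]
force: [-0.0, -0.3, -0.5]
gripper_width: 60.1
```

Run:
```python
from h import *
goto([500,-420,220],-142)
```

```text
clock 54.88 pos [ 667.3 -243.6  222.6] F [-0.  -0.3 -0.5] w 60.1 j1,6 [-21.  119.9]
jaw yaw -140.89 tool y yaw -50.89 xaxis [ 0.006 -0.002 -1.   ]
turn [ 0.019 -0.003 -0.006] then delta units [0.09 1.2  8.02]
turn [-3.122  0.009 -0.005] then delta units [ 0.09 -1.2  -8.02]
delta now [0.07 1.04 8.04] world [-167.3 -176.4   -2.6]
```

Emit:
carry_out --pt "0 0 0.6 0 0 0" --pt "0 0 1 0 0 0" --pt "0 0.04 1 0 0 0" --pt "0 0.04 1 0 0 0" --pt "0 0.04 1 0 0 0" --pt "0 0.04 1 0 0 0" --pt "0 0.04 1 0 0 0" --pt "0 0.04 1 0 0 0" --pt "0 0.04 1 0 0 0" --pt "0 0.04 1 0 0 0" --pt "0 0.04 1 0 0 0" --pt "0 0.04 1 0 0 0" --pt "0 0.04 1 0 0 0" --pt "0 0.04 1 0 0 0" --pt "0 0 0.4 0 0 0" --pt "0 0 0 0 0 0"

```text
clock: 56.88
position: [348.3, -519.1, 218.2]
tool_rot: [-106.9, 89.9, 112.2]
force: [0.0, 0.5, -0.6]
gripper_width: 60.0
```

Run:
```python
from h import *
for n in("top","scene"):
    im,d=get_image(n);np.savez(n+"13.npz",im=im,d=d)
    c=im[165:285,185:475] if n=="top" else im[150:310,165:385]
    cv2.imwrite(f"pics/{n}13.png",cv2.resize(c,None,fx=2.75 if n=="top" else 3.5,fy=2.75 if n=="top" else 3.5,interpolation=cv2.INTER_CUBIC))
    if n=="top": cv2.imwrite("pics/t13e.png",cv2.resize(im[170:220,355:405],None,fx=11,fy=11,interpolation=cv2.INTER_CUBIC))
    else: cv2.imwrite("pics/s13e.png",cv2.resize(im[150:220,310:390],None,fx=8,fy=8,interpolation=cv2.INTER_CUBIC))
goto([500,-420,220],-142)
```

```text
clock 56.98 pos [ 349.5 -518.6  218.6] F [-0.2  0.1 -0.1] w 59.9 j1,6 [-57.1  83.8]
jaw yaw -140.88 tool y yaw -50.88 xaxis [ 0.     0.001 -1.   ]
turn [ 0.02  -0.001  0.001] then delta units [-0.05  0.5  -5.97]
turn [-3.122e+00 -1.000e-03 -1.000e-03] then delta units [-0.05 -0.5   5.97]
delta now [-0.04  0.62 -5.96] world [150.5  98.6   1.4]
```

View pics/top13.png

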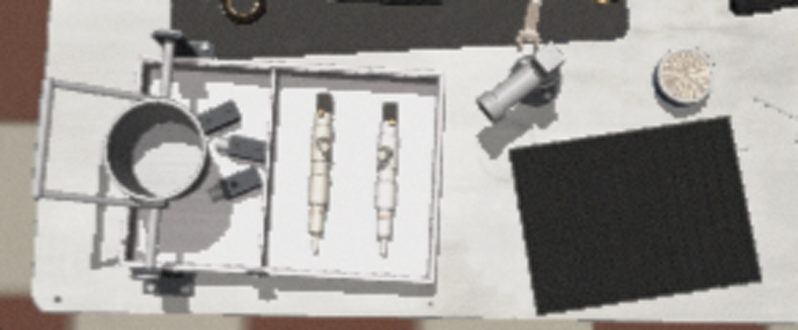

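View pics/t13e.png

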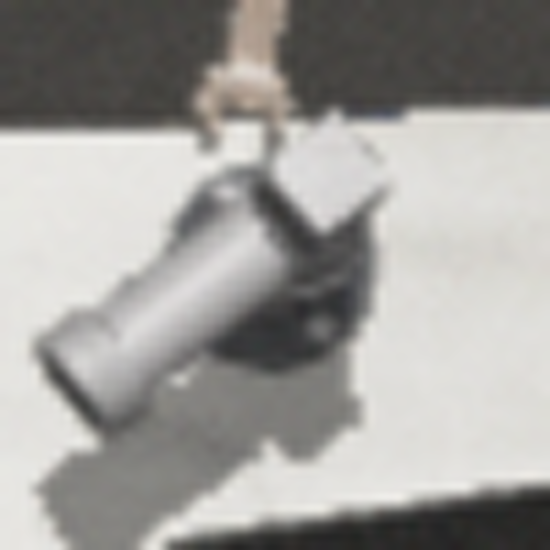

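View pics/s13e.png

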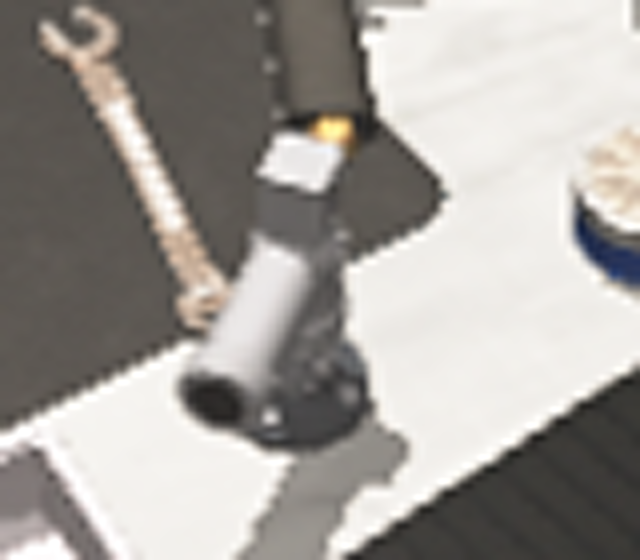

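View pics/scene13.png

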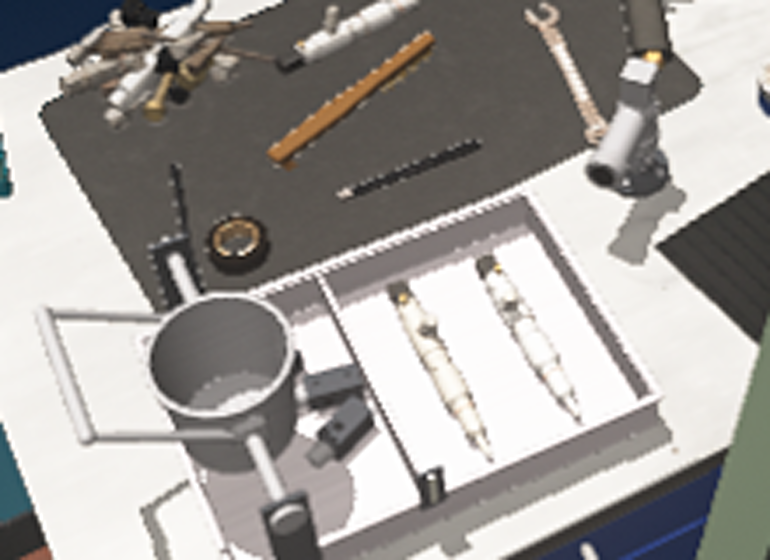

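Run:
```python
from h import *
ax=np.array([665,-243.2])
def ang(d): return np.degrees(np.arctan2(d[1],d[0])).round(1)
a=plane("top",355+265/11,170+230/11,86);b=plane("top",355+70/11,170+393/11,86);c=plane("top",355+128/11,170+350/11,86)
print(a.round(1),b.round(1),"pipe",ang((b-a)[:2]),ang((c-a)[:2]),"axis-mouth",ang(b[:2]-ax),np.linalg.norm(b[:2]-ax))
s=plane("scene",310+215/8,150+400/8,86);print("scene mouth",s.round(1),ang(s[:2]-ax),np.linalg.norm(s[:2]-ax))
f=np.load("top13.npz");C=cloud("top",f["d"]);u,v=np.meshgrid(np.arange(640),np.arange(400))
m=(u>375)&(u<395)&(v>175)&(v<195)&(C[...,2]>127)&(C[...,2]<140);P=C[m]
print(P.mean(0),cv2.minAreaRect(P[:,:2].astype(np.float32)))
f=np.load("scene13.npz");C2=cloud("scene",f["d"])
m=(abs(C2[...,0]-665)<25)&(abs(C2[...,1]+243)<25)&(C2[...,2]>127)&(C2[...,2]<142);P=C2[m];print(P.mean(0),cv2.minAreaRect(P[:,:2].astype(np.float32)))
# pipe body from both depth clouds: crest line (top strip), and all pts between 45 and 90 from axis
for n,CC in(("top",C),("scene",C2)):
    q=CC[...,:2]-ax;d=np.array([np.cos(np.radians(129)),np.sin(np.radians(129))]);t=q@d;w=q@np.array([-d[1],d[0]])
    for lo,hi in ((30,45),(45,60),(60,75),(75,86)):
        k=(t>lo)&(t<hi)&(abs(w)<22)&(CC[...,2]>94)&(CC[...,2]<112);z=CC[...,2]
        kk=(t>lo)&(t<hi)&(abs(w)<22)&(CC[...,2]>60)&(CC[...,2]<112)
        print(n,lo,hi,k.sum(),"w mean crest",w[k].mean().round(1),"all w range",np.percentile(w[kk],[2,98]).round(1),"zmax",np.percentile(z[k],95).round(1))
im=f["im"]
for p in [[425.5,79,70],[426.3,75.9,70]]:
    print("mark bearing",ang(np.array(p[:2])-ax),(proj("scene",[p])-[165,150])*3.5,(proj("top",[p])-[185,165])*2.75)
```

```text
[ 658.  -232.9   86. ] [ 610.  -177.3   86. ] pipe 130.8 132.1 axis-mouth 129.9 85.85983161724965
scene mouth [ 613.  -175.4   86. ] 127.5 85.452681070327
[ 664.95991184 -242.85259506  133.91980207] ((664.74169921875, -242.33450317382812), (25.484556198120117, 26.972553253173828), 37.08811569213867)
[ 663.72761262 -239.18187237  133.80867839] ((664.84228515625, -239.2471923828125), (25.773523330688477, 27.912269592285156), 38.66489028930664)
top 30 45 36 w mean crest -0.0 all w range [-13.8  13.3] zmax 104.5
top 45 60 37 w mean crest 0.1 all w range [-13.6  13.6] zmax 104.7
top 60 75 38 w mean crest -1.3 all w range [-15.7  14.4] zmax 104.9
top 75 86 35 w mean crest -0.1 all w range [-16.7  16.1] zmax 107.4
scene 30 45 28 w mean crest -2.7 all w range [-15.3  11.4] zmax 103.0
scene 45 60 27 w mean crest -1.7 all w range [-15.3  11.4] zmax 103.2
scene 60 75 35 w mean crest -0.3 all w range [-17.3  11.9] zmax 103.1
scene 75 86 31 w mean crest -2.3 all w range [-18.3  13.8] zmax 105.0
mark bearing 126.6 [[430.91712777 481.89077765]] [[255.31136283 273.10014439]]
mark bearing 126.8 [[434.17853419 479.29475252]] [[258.09951896 272.4189753 ]]
```

All checks put the outlet at about 129°, roughly 2.3° short of the mark (bearing 126.75°). The scene camera reads about 3.5 mm high in y, judging by the head. There's plenty of time, so I'll regrip for a last small clockwise turn.

Emit:
carry_out --pt "0 0 -0.6 0 0 0" --pt "0 0 -1 0 0 0" --pt "0 -0.04 -1 0 0 0" --pt "0 -0.04 -1 0 0 0" --pt "0 -0.04 -1 0 0 0" --pt "0 -0.04 -1 0 0 0" --pt "0 -0.04 -1 0 0 0" --pt "0 -0.04 -1 0 0 0" --pt "0 -0.04 -1 0 0 0" --pt "0 -0.04 -1 0 0 0" --pt "0 -0.04 -1 0 0 0" --pt "0 -0.04 -1 0 0 0" --pt "0 -0.04 -1 0 0 0" --pt "0 -0.04 -1 0 0 0" --pt "0 0 -0.4 0 0 0" --pt "0 0 0 0 0 0" --pt "0 0 0 0 0 0"

```text
clock: 59.1
position: [665.4, -243.5, 219.1]
tool_rot: [-7.3, 90.0, -148.2]
force: [-0.0, 0.1, -0.3]
gripper_width: 60.3
```

Run:
```python
from h import *
goto([666,-243.4,105],-140.9)
```

```text
clock 59.1 pos [ 665.4 -243.5  219.1] F [-0.   0.1 -0.3] w 60.3 j1,6 [-21.  119.9]
jaw yaw -140.91 tool y yaw -50.91 xaxis [-0.001 -0.    -1.   ]
turn [-0.     0.001  0.   ] then delta units [ 3.8   0.01 -0.02]
turn [ 3.141e+00  0.000e+00 -1.000e-03] then delta units [ 3.8  -0.01  0.02]
delta now [ 3.8   0.01 -0.02] world [ 6.000e-01  1.000e-01 -1.141e+02]
```

Emit:
carry_out --pt "0.5 0 0 0 0 0" --pt "0.6 0 0 0 0 0" --pt "0.6 0 0 0 0 0" --pt "0.6 0 0 0 0 0" --pt "0.5 0 0 0 0 0" --pt "0.4 0 0 0 0 0" --pt "0.4 0 0 0 0 0" --pt "0.2 0 0 0 0 0" --pt "0 0 0 0 0 0" --pt "0 0 0 0 0 0"

```text
clock: 60.35
position: [666.5, -243.3, 105.6]
tool_rot: [116.1, 89.9, -24.8]
force: [-0.2, 0.1, -0.4]
gripper_width: 60.2
```

Emit:
carry_out --pt "0 0 0 0 0 0" --pt "0 0 0 0 0 0" --pt "0 0 0 0 0 0" --pt "0 0 0 0 0 0" --pt "0 0 0 0 0 0" --pt "0 0 0 0 0 0" --pt "0 0 0 0 0 0" --pt "0 0 0 0 0 0" --grip 0

```text
clock: 61.35
position: [666.1, -243.3, 105.7]
tool_rot: [96.1, 90.0, -44.8]
force: [-1.8, -0.1, 5.8]
gripper_width: 25.2
```

Emit:
carry_out --pt "0 0 0 0.013 0 0" --pt "0 0 0 0.012 0 0" --pt "0 0 0 0 0 0" --pt "0 0 0 0 0 0" --pt "0 0 0 0 0 0"

```text
clock: 61.98
position: [666.1, -243.3, 105.7]
tool_rot: [94.3, 90.0, -48.0]
force: [-2.3, 0.3, 5.9]
gripper_width: 25.0
```

Run:
```python
from h import *
goto([666,-243.4,105],-142.4);print(status.sense()["ft_torque"])
```

```text
clock 61.98 pos [ 666.1 -243.3  105.7] F [-2.3  0.3  5.9] w 25.0 j1,6 [-21.  121.3]
jaw yaw -142.31 tool y yaw -52.31 xaxis [ 0.001 -0.001 -1.   ]
turn [ 0.002 -0.    -0.001] then delta units [0.02 0.   0.  ]
turn [-3.14e+00  1.00e-03 -0.00e+00] then delta units [ 0.02 -0.   -0.  ]
delta now [0.02 0.   0.  ] world [-0.1 -0.1 -0.7]
[-0.06204742  0.33543736  0.03511323]
```

Emit:
carry_out --pt "0 0 0 0 0 0" --pt "0 0 0 0 0 0" --pt "0 0 0 0 0 0" --pt "0 0 0 0 0 0" --grip 60

```text
clock: 62.48
position: [666.1, -243.1, 104.8]
tool_rot: [-58.9, 90.0, 158.7]
force: [-0.7, 0.3, 0.2]
gripper_width: 60.1
```

Emit:
carry_out --pt "-0.4 0 0 0 0 0" --pt "-0.7 0 0 0 0 0" --pt "-0.9 0 0 0 0 0" --pt "-0.9 0 0 0 0 0" --pt "-0.9 0 0 0 0 0" --pt "0 0 0 0 0 0"

```text
clock: 63.22
position: [667.4, -243.6, 222.6]
tool_rot: [121.1, 89.6, -21.2]
force: [-0.6, -0.6, 0.2]
gripper_width: 60.4
```

Emit:
carry_out --pt "0 0 0.6 0 0 0" --pt "0 0 1 0 0 0" --pt "0 0.04 1 0 0 0" --pt "0 0.04 1 0 0 0" --pt "0 0.04 1 0 0 0" --pt "0 0.04 1 0 0 0" --pt "0 0.04 1 0 0 0" --pt "0 0.04 1 0 0 0" --pt "0 0.04 1 0 0 0" --pt "0 0.04 1 0 0 0" --pt "0 0.04 1 0 0 0" --pt "0 0.04 1 0 0 0" --pt "0 0.04 1 0 0 0" --pt "0 0.04 1 0 0 0" --pt "0 0 0.4 0 0 0" --pt "0 0 0 0 0 0"

```text
clock: 65.22
position: [341.4, -511.0, 218.2]
tool_rot: [-104.0, 89.9, 113.6]
force: [0.0, 0.0, -0.2]
gripper_width: 59.9
```

Run:
```python
from h import *
ax=np.array([665,-243.2])
R={}
for n in("top","scene"):
    im,d=get_image(n);R[n]=cloud(n,d)
    c=im[165:285,185:475] if n=="top" else im[150:310,165:385];k=2.75 if n=="top" else 3.5
    cv2.imwrite(f"pics/{n}14.png",cv2.resize(c,None,fx=k,fy=k,interpolation=cv2.INTER_CUBIC))
    if n=="top": cv2.imwrite("pics/t14e.png",cv2.resize(im[170:220,355:405],None,fx=11,fy=11,interpolation=cv2.INTER_CUBIC))
    if n=="top": # pot bar compare with start
        a=np.load("top0.npz")["im"];print("pot/bar diff",cv2.absdiff(a,im)[185:272,195:225].max(),cv2.absdiff(a,im)[180:190,240:275].max())
for n,a0 in(("top",ax),("scene",ax+[-1,3.6])):
    CC=R[n];q=CC[...,:2]-a0
    for A in (126.7,127.7,129):
        d=np.array([np.cos(np.radians(A)),np.sin(np.radians(A))]);t=q@d;w=q@np.array([-d[1],d[0]])
        k=(t>35)&(t<86)&(abs(w)<22)&(CC[...,2]>94)&(CC[...,2]<112)
        print(n,A,k.sum(),w[k].mean().round(2),"deg off",np.degrees(w[k].mean()/t[k].mean()).round(2))
```

```text
pot/bar diff 29 11
top 126.7 138 1.29 deg off 1.19
top 127.7 138 0.05 deg off 0.05
top 129 137 -1.44 deg off -1.32
scene 126.7 119 1.23 deg off 1.11
scene 127.7 119 0.12 deg off 0.11
scene 129 119 -1.32 deg off -1.19
```

View pics/top14.png

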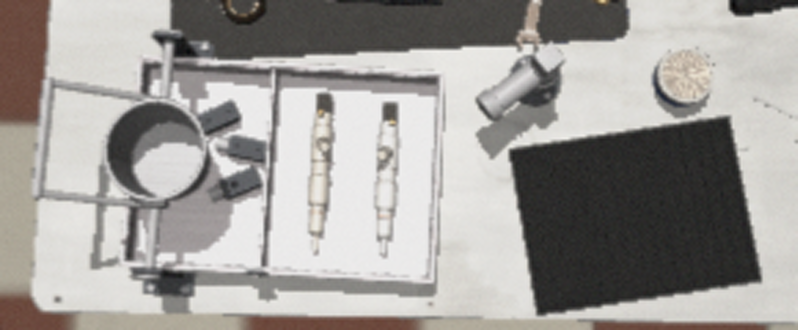

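View pics/scene14.png

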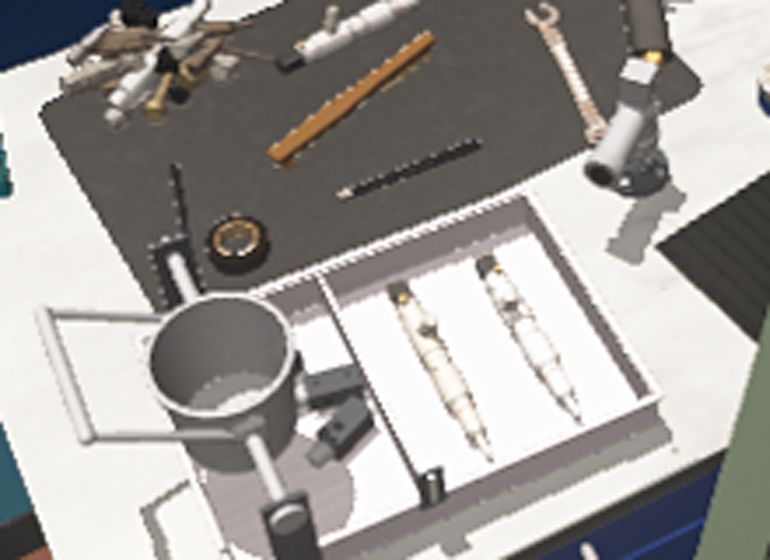

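The outlet now reads 127.7° in both views, about 1° short of the mark. In top14 the pot is upright and empty, all three valves are in its bay, and the injectors lie at (320,175) and (387,180). The tape and reamer haven't moved.

```bash
python3 -c "
from plant import order,status
order.job_done();print(status.sense()['clock'])"
```

```text
the job is handed in; nothing more can be done
the job is handed in; nothing more can be done
```

The job is done and handed in at about 65 s of the 208 s, in the order asked; no verdict was reported.

- **Pot:** I tipped it over to its stop, and all three valve bodies present came out into the bay below. I then turned it back and pressed it onto its upright stop. It looks empty, and its handle bar is where it was at the start.
- **Injectors:** Both injectors present lie flat in the empty bay, noses towards the near wall. The first is within about 1 mm of midway between the near and far walls, the second within about 3 mm.
- **Elbow:** I screwed it clockwise in two grips, the second for the last 1.4°. The outlet now points at 127.7°, by both cameras' depth and the jaw angle. The mark is at about 126.7°, so it stops roughly 1° short and not past it.
- **Tape and reamer:** I left both alone, and in the last pictures they look unmoved.

**Checks that disagreed:**
- The scene camera reads about 3.5 mm high in y compared with the top camera and the arm. I corrected for that when placing the mark.
- Some rougher readings of the elbow, taken before the last 1.4° turn, differed from the rest by 1 to 3°.
- At the pot's tipped stop the wrist force reached 79 N, under the 120 N limit.

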